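# Put away the bangles and buckles from the hook rack

### The job

Clear the hook rack on the jeweller's bench: lift every piece up and off its hook, put all the round bangles into the cabinet's drawer and all the rectangular buckles into the loose white tray, and finish with the drawer pushed fully shut. Leave the pliers, the jar and the brass block where they are.

Things in the scene. Friction and masses are not known exactly. Their poses are not given: they have to be found in the camera images.
- bangle0_c (a point): A round brass bangle, a plain closed ring: outside diameter 62 mm, inside 52 mm, 14 mm wide (its outside has 16 equal flat facets, one of them facing its z), about 70 g. The point is the centre of the ring (half-way up as it hangs); its x axis is the ring's axis, its z axis points from the centre to the place where it hangs on its hook. None if this bangle is absent today.
- bangle1_c (a point): A round brass bangle, a plain closed ring: outside diameter 62 mm, inside 52 mm, 14 mm wide (its outside has 16 equal flat facets, one of them facing its z), about 70 g. The point is the centre of the ring (half-way up as it hangs); its x axis is the ring's axis, its z axis points from the centre to the place where it hangs on its hook. None if this bangle is absent today.
- bangle2_c (a point): A round brass bangle, a plain closed ring: outside diameter 62 mm, inside 52 mm, 14 mm wide (its outside has 16 equal flat facets, one of them facing its z), about 70 g. The point is the centre of the ring (half-way up as it hangs); its x axis is the ring's axis, its z axis points from the centre to the place where it hangs on its hook. None if this bangle is absent today.
- buckle0_c (a point): A rectangular brass buckle frame, 46 mm wide (its y) by 76 mm long (its z) by 12 mm thick (its x), of 8 mm bars, with a thin cross-bar 14 mm below the centre, about 80 g. The point is the centre of the frame; it hangs by the inside of its upper short bar, 30 mm above the centre. None if this buckle is absent today.
- buckle1_c (a point): A rectangular brass buckle frame, 46 mm wide (its y) by 76 mm long (its z) by 12 mm thick (its x), of 8 mm bars, with a thin cross-bar 14 mm below the centre, about 80 g. The point is the centre of the frame; it hangs by the inside of its upper short bar, 30 mm above the centre. None if this buckle is absent today.
- rack: The dark wooden hook rack, fixed to the bench: a rail 500 mm long (its y), 20 mm high, on an end post at each end; rail top 185 mm above the bench. Origin on the bench below the rail's front face, mid-length. Five steel hooks stick out level from the front face along the rack's -x, at y = -196, -98, 0, 98, 196 mm. Each holds one thing or none; any thing may be on any hook.
- hook2 (a point): Where a thing hangs on the middle hook: top of its rod, 33 mm out from the rail's face, 179 mm above the bench; axes as the rack's. All hooks are alike: a level rod 8 mm thick and 60 mm long, then an upturned end that rises 13 mm above the rod's top and reaches 70 mm from the face. A thing must be lifted 13 mm or more (20 is safe) and then drawn out along -x.
- cab_drawer0 (a joint): The cabinet's only drawer: travel in m, 0 = fully shut, about 0.165 = as far as it goes; slides towards the robot along the cabinet's -x; light (about 1 N of friction), stays where left. The cabinet is of brown wood, low, fixed to the bench: 240 mm deep (x), 260 mm wide (y), 110 mm high; its front faces the robot.
- cab_drawer0_handle (a point): Middle of the drawer's steel bar handle: a bar 120 mm long along y, 11 mm thick, 35 mm in front of the drawer's face, 72 mm above the bench, 38 mm below the cabinet's top; on two thin stalks near its ends. Axes as the cabinet's; moves with the drawer. From it the drawer's inside runs from x = +56 to +251 mm, y = -109 to +109 mm, its floor is 50 mm lower and its walls' tops 16 mm higher; fully open, x from +56 to about +195 mm lies clear of the cabinet.
- tray: The loose white tray, about 0.6 kg: outside 190 mm (its x) by 220 mm (its y), 35 mm high, walls and floor 6 mm thick, open on top. Origin at the centre of its underside.
- pliers: Small pliers with black handles, 140 mm long, 12 mm high, lying on the bench. Origin at the pivot, underside. Bystander.
- block: A six-sided brass block, 52 mm across corners, 30 mm high, standing behind the rack. Origin under its centre. Bystander.
- jar: An amber glass jar with a steel cap, 52 mm in diameter, 75 mm high, standing behind the rack. Origin under its centre. Bystander.

How it is judged:
By the outcome, as a careful person would: the job done as asked, in the order asked, and still so for the second after the job is handed in, with the robot touching nothing.
Of bangle0, bangle1, bangle2, buckle0, buckle1 only 3 to 5 are there at a start; the rules pass over those that are not, and their reading is None.
At some moment in a run one of tray may be knocked a few centimetres aside while the robot is not near it.
Once in a run the grip may slacken for a moment while it holds something.
It also fails if it takes over 210 s, if anything falls off the work surface, if the arm or the gripper's body presses on something with over 40 N, if the wrist force passes 120 N, or if a joint passes its speed limit or range.

### The arm

A 6-joint arm with a two-finger parallel gripper is mounted at the origin on the work surface. World frame = base frame: x ahead of the robot, y to its left, z up, the work surface at z = 0. Lengths are in m, angles in rad, forces in N, time in s.
With the tool pointing down it reaches from about 0.375 to 0.9 m from the base axis. Payload 3.1 kg.
Tool frame: the origin (TCP) lies on the centre line of the jaws, within the pads' length; the fingertips stand 25 mm ahead of it and the grasp point (between the pads) lies 6 mm ahead of it (manip.tips_ahead is the distance from the TCP to the fingertips, in m); z points along the fingers, y is the direction in which the jaws open and shut (so a half turn about z gives the same grasp; the last joint's range is limited). The gripper opens to 85 mm and grips with 20 to 120 N. Pads are 22 mm wide; open, the fingers measure 114 mm over their backs; the gripper's body (76 mm by 85 mm) begins 54 mm behind the grasp point. The pads swing forward as they close: fully open they stand 13 mm farther back than shut.
Start: joints at [1.105, 0.527, 1.433, -0, 1.181, -0.178], TCP at [0.177, 0.599, 0.256] pointing down, gripper open.
Joint ranges: [-3.08, 3.08], [-0.75, 2.2], [0.22, 2.44], [-1.43, 4.57], [0, 2.65], [-2.85, 2.85]. Speed limits (rad/s): [2.79, 2.79, 3.14, 3.14, 3.14, 3.14].

### API

Orientations are given as a unit quaternion [x, y, z, w].
In Python, from station import manip gives the robot as it stands.
- The arm moves only by the tool play_rows, never from a script. Its argument "steps" is a list that holds one entry, the list of rows, each a list of 6 numbers: the shift along the tool's x, y, z in m, then the turn, a rotation vector about the tool's x, y, z in degrees. In form: [[[x, y, z, rx, ry, rz], ...]]. A call has 1 to 10 rows; each row shifts and turns the commanded pose from where the row before left it, along the tool's axes as they then stand; what a row does not reach is not made up. A row lasts 1/8 s, in which the tool goes at most 62.5 mm and 10.7 degrees, less where a joint would pass 70% of its speed; a pose out of reach is approached as far as the arm can. A call is refused whole if a number of a shift passes 0.0625 or a number of a turn 10.7, either way. A call with a gripper value outside its range is refused whole. "fingers" is the opening, from 0 (shut) to 1 (fully open), set as the call begins (left out, the last holds). The fingers move at their own pace and stop on an object; "squeeze" is the grip in N (left out, the last holds). Time passes only in rows, so rows that do not move let the fingers close. It gives the time, the measured TCP pose, the force and the opening at its end, in the units of the state.
- manip.sense(): the state, without advancing time (a new reading comes with each control period).
- manip.snapshot(name): name is "scene" or "top"; returns a dict with "img" (384x512x3 uint8, red, green, blue), "K" (3x3 intrinsics, pixels), "world_from_camera" (4x4, takes a point from camera to world coordinates). Camera axes: x right, y down, z forward; pixel columns grow to the right and rows downward; lengths in m; the calibration is good to about 2 mm. A picture is of the moment at which its call begins. There is no depth.
- manip.sign_off(): hands the job in, once; it reports no verdict.
Trained networks look in a picture, given as the dict that the camera call returned (one of the last four; its "shot" number tells which), for a name from the list of things; names that differ only in an ending like _2 or _b are one class to them, and where a whole thing is asked for, a point or a joint stands for the part that bears it (a point fixed in the world has none). Each returns a list of dicts, best first, with "score" (0 to 1); they miss things now and then, are a little off and sometimes report something else, mostly with a low value. They report only what shows in the picture. A call takes as long as a camera call.
- manip.regions_of(label, picture): "pixels" (384x512 bool, what is visible of it) and "rect" ([left, top, right, bottom] in pixels, round what is visible of it).
- manip.pinpoint(label, picture): "point" ([column, row] in pixels: a listed point, or the origin of a listed thing).
The state is a dict: "t": time; "q": joint angles; "qd": joint speeds; "tau": joint torques, N m; "tcp_pos": TCP position; "tool_rot": TCP orientation; "force": force on the tool from outside, world axes, zero at the start; "ft_torque": the same for the moment, N m; "finger_gap": opening from 0.0 (shut) to 1.0 (fully open).
Only numpy, scipy, OpenCV 4.12 (cv2) and the standard library are available. Lean on these libraries where they do the work, as an engineer would, in place of code of your own. Each camera call takes 0.05 s, during which the arm holds its last target.

## Working session

There is one attempt and no reset: what is moved stays moved. The work goes in short steps, Python scripts to look and compute and a tool call to move; the robot and the scene stay as the last step left them, time stands still between calls to the robot, and variables do not carry over. Pictures are saved under pics/ and viewed, and the job is handed in when it is done.

Besides the shell and the picture viewer there is one more tool, called after "Request:" in YAML: its name, and indented under it one key for each argument. play_rows: Moves the arm, as the interface text tells. Its arguments: {"type":"object","properties":{"steps":{"type":"array"},"fingers":{"type":"number"},"squeeze":{"type":"number"}},"required":["steps"]}

```bash
ls; mkdir -p pics; cat > h.py <<'E'
import numpy as np, cv2
from station import manip
def snap(n,name):
    p=manip.snapshot(n); cv2.imwrite(f'pics/{name}.png',cv2.resize(p['img'][:,:,::-1],(800,600),interpolation=cv2.INTER_CUBIC)); return p
def ray(p,px):
    K=np.array(p['K']);T=np.array(p['world_from_camera'])
    d=T[:3,:3]@np.linalg.solve(K,[px[0],px[1],1.]); return T[:3,3],d
def atz(p,px,z):
    o,d=ray(p,px); return o+d*(z-o[2])/d[2]
def tri(l):
    A=np.zeros((3,3));b=np.zeros(3)
    for p,px in l:
        o,d=ray(p,px);d=d/np.linalg.norm(d);P=np.eye(3)-np.outer(d,d);A+=P;b+=P@o
    x=np.linalg.solve(A,b)
    r=[np.linalg.norm((np.eye(3)-np.outer(d/np.linalg.norm(d),d/np.linalg.norm(d)))@(x-o)) for o,d in [ray(p,px) for p,px in l]]
    return x,r
def proj(p,X):
    K=np.array(p['K']);T=np.array(p['world_from_camera']); c=T[:3,:3].T@(np.array(X)-T[:3,3]); u=K@c; return u[:2]/u[2]
E
python3 - <<'E'
from h import *
np.set_printoptions(precision=4,suppress=True)
a=snap('scene','s0');b=snap('top','t0')
print(manip.sense()); print(manip.tips_ahead)
for p in (a,b):
    print(p['K'],p['world_from_camera'])
    for n in ['bangle0_c','buckle0_c','rack','hook2','cab_drawer0_handle','tray','pliers','block','jar']:
        print(n,[(np.round(r['point'],1),round(r['score'],2)) for r in manip.pinpoint(n,p)][:6])
E
```

```text
pics
{'t': 0.1, 'q': array([ 1.1045,  0.5284,  1.4338, -0.    ,  1.1814, -0.1785]), 'qd': array([-0.0006, -0.0019, -0.0035,  0.0009,  0.001 , -0.001 ]), 'tau': array([  0.0002, -44.3303, -17.8586,  -0.0002,   0.0039,  -0.    ]), 'tcp_pos': array([0.1771, 0.5988, 0.2554]), 'tool_rot': array([ 0.1434,  0.9897, -0.0009, -0.0003]), 'force': array([ 0.1354,  0.0982, -0.2651]), 'ft_torque': array([-0.0356,  0.0267, -0.0531]), 'finger_gap': 1.0025101871960649}
0.025
[[420.7295   0.     260.8186]
 [  0.     420.7295 192.1818]
 [  0.       0.       1.    ]] [[ 0.306   0.759  -0.5747  1.1247]
 [ 0.952  -0.2433  0.1857 -0.1743]
 [ 0.0011 -0.604  -0.797   0.9216]
 [ 0.      0.      0.      1.    ]]
bangle0_c [(array([250. , 221.8]), 0.61), (array([330. , 188.2]), 0.15)]
buckle0_c [(array([328., 193.]), 0.48)]
rack []
hook2 [(array([331.6, 187.6]), 0.67), (array([371.1, 163.2]), 0.45)]
cab_drawer0_handle [(array([141.4, 244.4]), 0.85)]
tray [(array([281.1, 174.4]), 0.67)]
pliers [(array([372.9, 163.3]), 0.7)]
block [(array([299. , 264.5]), 0.79)]
jar [(array([349.8, 240.9]), 0.87)]
[[420.6936   0.     251.9649]
 [  0.     420.6936 194.1975]
 [  0.       0.       1.    ]] [[ 0.     -0.9973  0.0734  0.4632]
 [-1.     -0.0006 -0.0088  0.0162]
 [ 0.0088 -0.0734 -0.9973  1.4385]
 [ 0.      0.      0.      1.    ]]
bangle0_c [(array([264.8, 168.5]), 0.56)]
buckle0_c []
rack []
hook2 [(array([202.5, 171.1]), 0.89)]
cab_drawer0_handle [(array([344.1, 190.5]), 0.91)]
tray [(array([215.2, 239.7]), 0.68), (array([171. , 177.1]), 0.39)]
pliers [(array([143.2, 227.7]), 0.81)]
block [(array([236. , 157.8]), 0.46)]
jar [(array([189. , 165.6]), 0.5)]
```

View pics/s0.png

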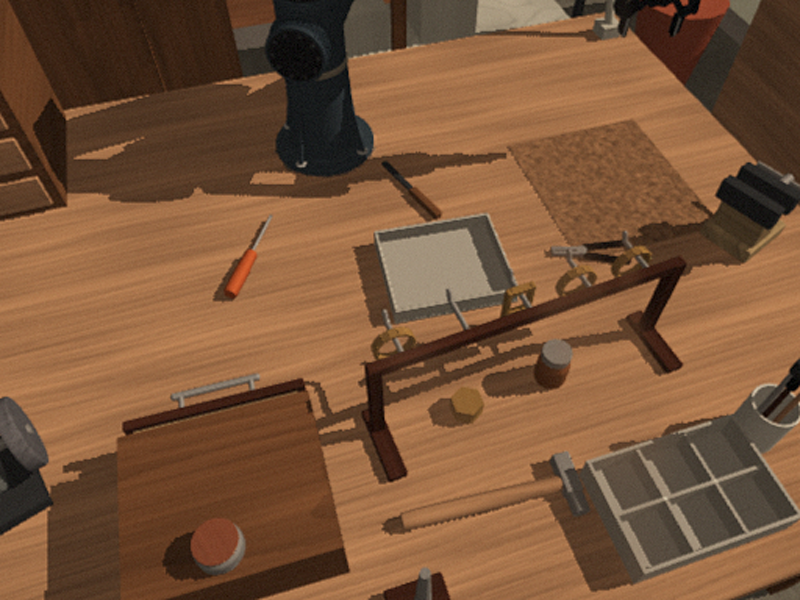

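View pics/t0.png

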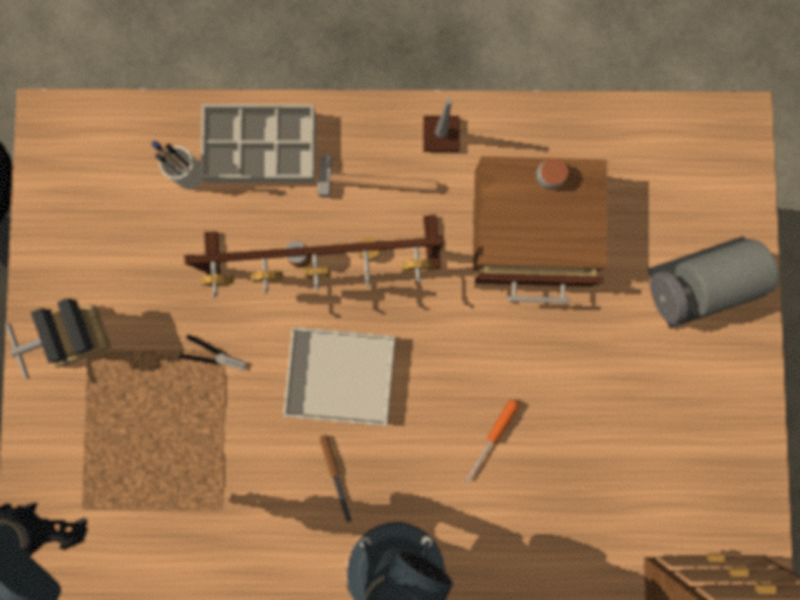

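```bash
python3 - <<'E'
from h import *
a=manip.snapshot('scene');b=manip.snapshot('top')
import pickle; pickle.dump((a,b),open('p0.pkl','wb'))
def crop(p,x0,y0,x1,y1,s,n):
    c=p['img'][y0:y1,x0:x1,::-1]; cv2.imwrite(f'pics/{n}.png',cv2.resize(c,None,fx=s,fy=s,interpolation=cv2.INTER_CUBIC))
crop(a,225,140,445,300,3.6,'s0c'); crop(b,110,130,300,210,4.2,'t0c'); crop(b,290,90,400,210,4,'t0d')
for n in ['rack','tray','bangle0_c','buckle0_c','cab_drawer0']:
    for k,p in (('s',a),('t',b)):
        print(n,k,[(np.round(r['rect']),round(r['score'],2),int(r['pixels'].sum())) for r in manip.regions_of(n,p)][:6])
E
```

```text
rack s [(array([232., 151., 439., 308.]), 0.67, 4214)]
rack t [(array([160., 177., 185., 182.]), 0.69, 126), (array([117., 139., 285., 195.]), 0.67, 1784), (array([302., 167., 386., 194.]), 0.22, 1019)]
tray s [(array([237., 137., 334., 209.]), 0.64, 4632)]
tray t [(array([180., 211., 251., 272.]), 0.66, 3842)]
bangle0_c s [(array([236., 212., 266., 230.]), 0.81, 318)]
bangle0_c t [(array([256., 165., 276., 173.]), 0.56, 137)]
buckle0_c s []
buckle0_c t []
cab_drawer0 s [(array([ 77., 236., 193., 278.]), 0.59, 1288)]
cab_drawer0 t [(array([306., 167., 387., 193.]), 0.75, 955)]
```

View pics/s0c.png

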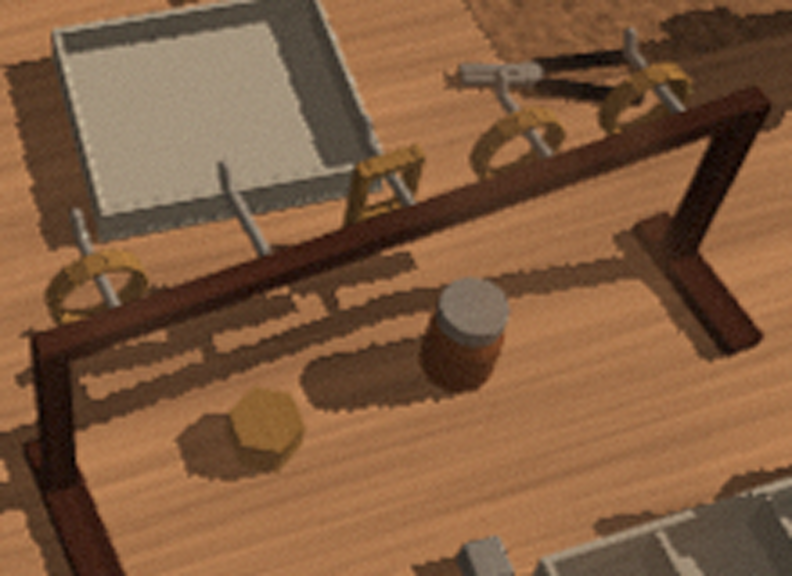

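View pics/t0c.png

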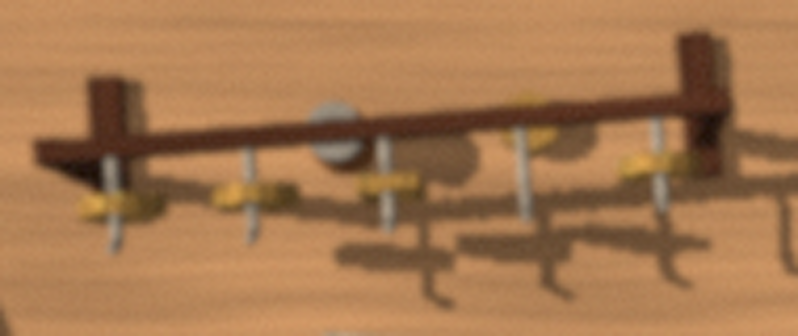

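View pics/t0d.png

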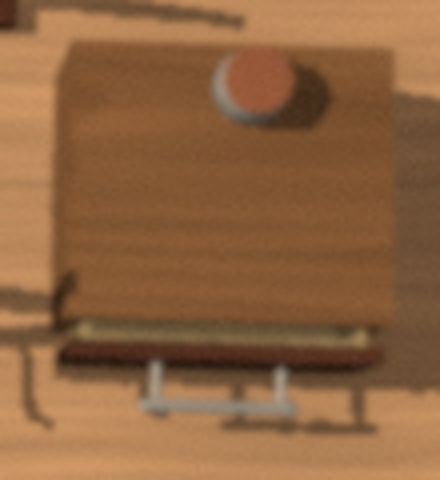

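```bash
cat > fit.py <<'E'
from h import *
import pickle
from scipy.optimize import least_squares
np.set_printoptions(precision=4,suppress=True)
a,b=pickle.load(open('p0.pkl','rb'))
def uc(u,s,o): return [(u[0]+.5)/s-.5+o[0],(u[1]+.5)/s-.5+o[1]]
T=lambda u:uc(u,4.2,(110,130)); S=lambda u:uc(u,3.6,(225,140)); D=lambda u:uc(u,4,(290,90))
ys=[.196,.098,0,-.098,-.196]
obs=[]
for y,u in zip(ys,[(115,251),(250,243),(388,229),(525,219),(660,212)]): obs.append((b,T(u),(-.068,y,.190)))
for y,u in zip(ys,[(112,155),(250,148),(385,137),(521,126),(656,118)]): obs.append((b,T(u),(0,y,.179)))
for y,u in zip([-.196,-.098,.098,.196],[(78,210),(222,163),(502,78),(630,32)]): obs.append((a,S(u),(-.067,y,.192)))
def R(t): c,s=np.cos(t),np.sin(t); return np.array([[c,-s,0],[s,c,0],[0,0,1]])
f=lambda v:np.concatenate([proj(p,R(v[2])@np.array(X)+[v[0],v[1],0])-u for p,u,X in obs])
r=least_squares(f,[.7,.1,0],loss='soft_l1')
print(r.x,np.degrees(r.x[2])); print(r.fun.reshape(-1,2))
for y in ys: print(y,R(r.x[2])@[-.033,y,.179]+[r.x[0],r.x[1],0])
print('handle ends',atz(b,D((140,407)),.072),atz(b,D((297,410)),.072))
print('cab top corners',[atz(b,D(u),.11) for u in [(57,320),(395,325),(70,43),(393,48)]])
hs=[x['point'] for x in (manip.pinpoint('cab_drawer0_handle',a) if 0 else [])]
print('handle tri',tri([(a,[141.4,244.4]),(b,[344.1,190.5])]))
print('tray',tri([(a,[281.1,174.4]),(b,[215.2,239.7])]),atz(b,[215.2,239.7],0))
# tray outline from mask top
E
python3 fit.py; python3 - <<'E'
from h import *
b=manip.snapshot('top')
m=manip.regions_of('tray',b)[0]['pixels'].astype(np.uint8)
r=cv2.minAreaRect(np.argwhere(m)[:,::-1].astype(np.float32)); print(r)
for c in cv2.boxPoints(r): print(c,atz(b,c,.035))
print(atz(b,r[0],.03))
E
```

```text
[0.6534 0.1588 0.0731] 4.189865682704061
[[-0.8073 -0.6934]
 [ 0.0315 -1.1618]
 [ 0.0832 -0.1963]
 [ 0.3006 -0.178 ]
 [ 0.9219 -0.8688]
 [-0.3216  0.025 ]
 [-0.6108 -0.6276]
 [-0.2565 -0.3227]
 [-0.2111 -0.0128]
 [ 0.002  -0.4121]
 [-1.5885 -0.7658]
 [-0.0735 -1.053 ]
 [-0.5152 -2.2975]
 [ 0.0049 -1.1144]]
0.196 [0.6062 0.3519 0.179 ]
0.098 [0.6133 0.2541 0.179 ]
0 [0.6205 0.1564 0.179 ]
-0.098 [0.6277 0.0587 0.179 ]
-0.196 [ 0.6348 -0.0391  0.179 ]
handle ends [ 0.5732 -0.2329  0.072 ] [ 0.5708 -0.3613  0.072 ]
cab top corners [array([ 0.6395, -0.1607,  0.11  ]), array([ 0.6358, -0.4304,  0.11  ]), array([ 0.8643, -0.1732,  0.11  ]), array([ 0.8609, -0.4342,  0.11  ])]
handle tri (array([ 0.576 , -0.2899,  0.08  ]), [np.float64(0.004863874723356814), np.float64(0.0048638747233567085)])
tray (array([ 0.4117,  0.1235, -0.0094]), [np.float64(0.006104780565842782), np.float64(0.006104780565842742)]) [0.4139 0.1286 0.    ]
((216.14346313476562, 240.42210388183594), (68.26396179199219, 58.21448516845703), 5.19442892074585)
[179.51642 266.31964] [0.32778441 0.24291558 0.035     ]
[184.7869  208.34424] [0.51907761 0.22779211 0.035     ]
[252.77051 214.52457] [0.49855011 0.0012342  0.035     ]
[247.50003 272.49997] [0.30739997 0.01865348 0.035     ]
[0.41253912 0.12308855 0.03      ]
```

Request:
play_rows:
  steps:
    - [[0,0,0,0,0,10.65],[0,0,0,0,0,10.65],[0,0,0,0,0,10.65],[0,0,0,0,0,10.65],[0,0,0,0,0,10.65],[0,0,0,0,0,10.65],[0,0,0,0,0,10.6],[0,0.06,0,0,0,0],[0,0.06,0,0,0,0],[0,0.06,0,0,0,0]]
  fingers: 0.32
  squeeze: 40

```text
t: 2.95
tcp_pos: [0.3589, 0.5962, 0.2565]
tool_rot: [0.713, 0.701, 0.0, -0.0]
force: [0.1, 0.9, -0.5]
finger_gap: 0.323
```

Request:
play_rows:
  steps:
    - [[-0.06,0,0,0,0,0],[-0.06,0,0,0,0,0],[-0.06,0,0,0,0,0],[-0.06,0.02,0,0,0,0],[-0.06,0.02,0,0,0,0],[-0.06,0.02,0,0,0,0],[-0.06,0.02,0,0,0,0],[-0.06,0.02,0,0,0,0],[-0.06,0.02,0,0,0,0],[-0.06,0.02,0,0,0,0]]

```text
t: 4.2
tcp_pos: [0.486, -0.0033, 0.2567]
tool_rot: [0.713, 0.701, 0.0, 0.0]
force: [0.4, 1.1, 0.7]
finger_gap: 0.318
```

Request:
play_rows:
  steps:
    - [[-0.06,0.02,0,0,0,0],[-0.06,0.02,0,0,0,0],[-0.06,0.01,0,0,0,0],[-0.06,0,0,0,0,0],[0,0,0,0,0,0],[0,0,0,0,0,0]]

```text
t: 4.95
tcp_pos: [0.5303, -0.2403, 0.256]
tool_rot: [0.714, 0.701, 0.0, -0.001]
force: [-0.6, 0.6, 0.3]
finger_gap: 0.321
```

```bash
python3 - <<'E'
from h import *
np.set_printoptions(precision=4,suppress=True)
a=manip.snapshot('scene');b=manip.snapshot('top')
def crop(p,x0,y0,x1,y1,s,n):
    c=p['img'][y0:y1,x0:x1,::-1]; cv2.imwrite(f'pics/{n}.png',cv2.resize(c,None,fx=s,fy=s,interpolation=cv2.INTER_CUBIC))
crop(a,60,200,240,320,4,'s1'); crop(b,290,90,400,210,4,'t1')
for p in (a,b): print([(np.round(r['point'],1),round(r['score'],2),atz(p,r['point'],.072)) for r in manip.pinpoint('cab_drawer0_handle',p)][:3])
for x in (.565,.572,.58):
  for y in(-.237,-.297,-.357): print(x,y,proj(a,[x,y,.072]),proj(b,[x,y,.072]))
E
```

```text
[(array([138.6, 245.9]), 0.59, array([ 0.5741, -0.2928,  0.072 ]))]
[(array([345.8, 190. ]), 0.82, array([ 0.5777, -0.3022,  0.072 ])), (array([190.2, 162.5]), 0.21, array([0.6676, 0.2063, 0.072 ]))]
0.565 -0.237 [161.9805 236.3322] [325.9098 193.8692]
0.565 -0.297 [136.2291 243.1277] [344.2653 193.8812]
0.565 -0.357 [109.883  250.0801] [362.6067 193.8931]
0.572 -0.237 [162.4927 238.7865] [325.8821 191.7302]
0.572 -0.297 [136.6406 245.6382] [344.2307 191.743 ]
0.572 -0.357 [110.189  252.6489] [362.5654 191.7558]
0.58 -0.237 [163.0833 241.6161] [325.8505 189.2876]
0.58 -0.297 [137.1152 248.533 ] [344.1913 189.3013]
0.58 -0.357 [110.5419 255.611 ] [362.5181 189.3151]
```

View pics/s1.png

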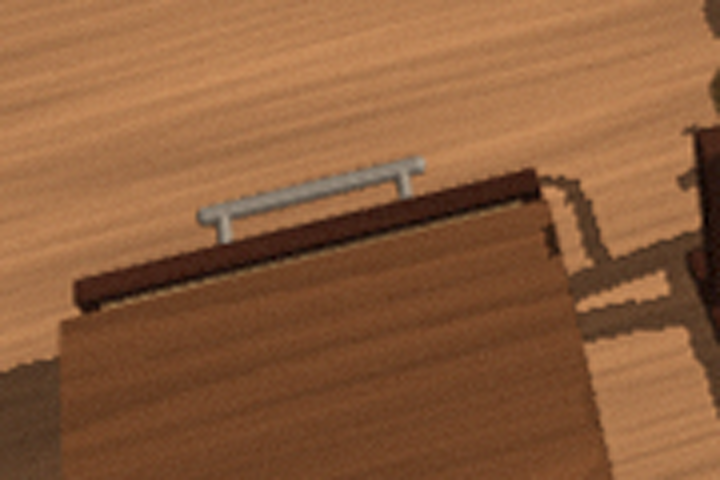

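View pics/t1.png

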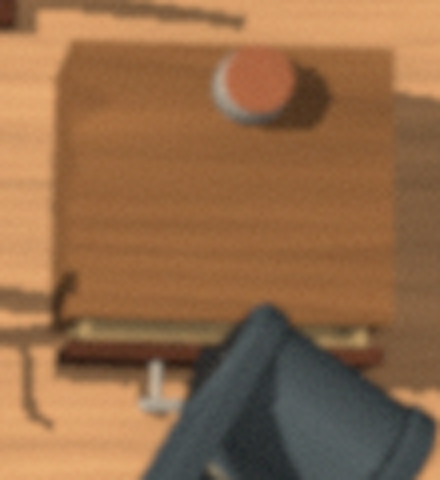

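Request:
play_rows:
  steps:
    - [[-0.055,0.02,0,0,0,0],[0,0.024,0.03,0,0,0],[0,0,0.05,0,0,0],[0,0,0.035,0,0,0],[0,0,0.02,0,0,0],[0,0,0.015,0,0,0],[0,0,0.015,0,0,0],[0,0,0.012,0,0,0],[0,0,0,0,0,0],[0,0,0,0,0,0]]

```text
t: 6.4
tcp_pos: [0.574, -0.2965, 0.0795]
tool_rot: [0.713, 0.701, -0.0, 0.0]
force: [-0.0, 0.7, 1.1]
finger_gap: 0.319
```

Request:
play_rows:
  steps:
    - [[0,0,0,0,0,0],[0,0,0,0,0,0],[0,0,0,0,0,0],[0,0,0,0,0,0]]
  fingers: 0
  squeeze: 40

```text
t: 6.9
tcp_pos: [0.5741, -0.2965, 0.0796]
tool_rot: [0.713, 0.701, 0.0, 0.0]
force: [0.7, 0.1, 2.1]
finger_gap: 0.112
```

Request:
play_rows:
  steps:
    - [[0,-0.01,0,0,0,0],[0,-0.015,0,0,0,0],[0,-0.02,0,0,0,0],[0,-0.02,0,0,0,0],[0,-0.02,0,0,0,0],[0,-0.02,0,0,0,0],[0,-0.015,0,0,0,0],[0,-0.01,0,0,0,0]]

```text
t: 7.9
tcp_pos: [0.442, -0.2929, 0.0795]
tool_rot: [0.713, 0.701, 0.0, -0.001]
force: [1.1, 4.7, 5.7]
finger_gap: 0.111
```

Request:
play_rows:
  steps:
    - [[0,-0.005,0,0,0,0],[0,0,0,0,0,0]]

```text
t: 8.15
tcp_pos: [0.4369, -0.2928, 0.0795]
tool_rot: [0.713, 0.701, -0.0, -0.002]
force: [-0.9, 3.6, 6.3]
finger_gap: 0.112
```

Request:
play_rows:
  steps:
    - [[0,-0.004,0,0,0,0],[0,-0.004,0,0,0,0],[0,0,0,0,0,0]]

```text
t: 8.52
tcp_pos: [0.4293, -0.2926, 0.0795]
tool_rot: [0.713, 0.701, 0.0, -0.002]
force: [-1.2, 3.4, 7.2]
finger_gap: 0.109
```

```bash
python3 - <<'E'
from h import *
np.set_printoptions(precision=4,suppress=True)
print(manip.sense()['force'])
a=snap('scene','s2');b=snap('top','t2')
E
```

```text
[-1.2185  3.4351  7.1521]
```

View pics/t2.png

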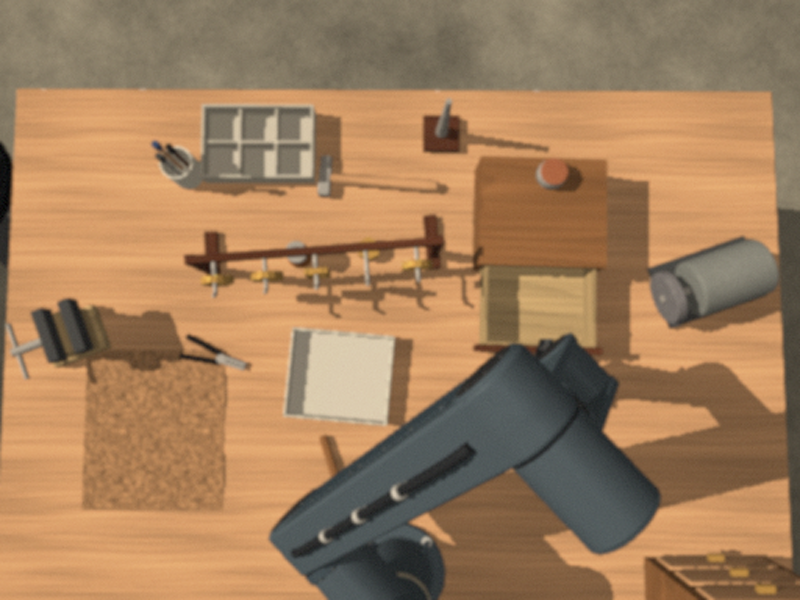

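View pics/s2.png

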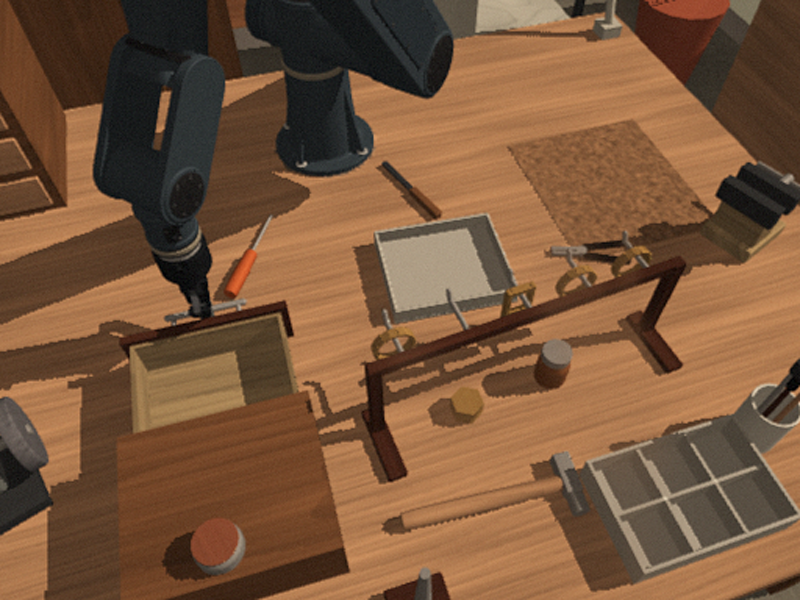

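Request:
play_rows:
  steps:
    - [[0,0,0,0,0,0],[0,0,0,0,0,0],[0,0,-0.02,0,0,0],[0,0,-0.06,0,0,0],[0,0,-0.06,0,0,0],[0.03,0,-0.04,0,0,-10.6],[0.03,0,0,0,0,-10.6],[0.0,0,0,0,0,-10.6],[0.0,0,0,0,0,-10.6]]
  fingers: 0.32

```text
t: 9.75
tcp_pos: [0.4262, -0.2341, 0.2594]
tool_rot: [0.408, 0.913, -0.0, 0.0]
force: [0.1, -0.8, -1.2]
finger_gap: 0.318
```

Request:
play_rows:
  steps:
    - [[0,0,0,0,0,-10.6],[0,0,0,0,0,-10.6],[0,0,0,0,0,-10.6],[0,0,0,0,0,-10.6],[0,0,0,0,0,-10.4],[0,0,0,0,0,0]]
  fingers: 1

```text
t: 10.5
tcp_pos: [0.4262, -0.2345, 0.2591]
tool_rot: [-0.036, 0.999, -0.0, -0.0]
force: [0.8, 0.5, -0.0]
finger_gap: 1.008
```

```bash
cat >> fit.py <<'E'
print('RINGS')
for n,l,r in [('ring0',(79,203),(165,207)),('ring1',(213,193),(298,196)),('buckle',(360,182),(423,188)),('ring4',(621,172),(691,161))]:
    zz=.165
    P=atz(b,T(l),zz);Q=atz(b,T(r),zz); print(n,(P+Q)/2,np.linalg.norm(P-Q),np.degrees(np.arctan2(-(P-Q)[0],(P-Q)[1])))
E
python3 fit.py | sed -n '/RINGS/,$p'; python3 - <<'E'
from h import *
print(manip.sense()['tcp_pos'],manip.sense()['tool_rot'],manip.sense()['q'])
a=manip.snapshot('scene');b=manip.snapshot('top')
def crop(p,x0,y0,x1,y1,s,n):
    c=p['img'][y0:y1,x0:x1,::-1]; cv2.imwrite(f'pics/{n}.png',cv2.resize(c,None,fx=s,fy=s,interpolation=cv2.INTER_CUBIC))
crop(b,120,140,290,200,4.7,'t3c');crop(a,225,140,435,250,3.8,'s3c')
E
```

```text
RINGS
ring0 [0.6047 0.3491 0.165 ] 0.06215629490052535 -2.625378888921032
ring1 [0.6125 0.2529 0.165 ] 0.06148851076215269 -1.976653151885544
buckle [0.6195 0.1546 0.165 ] 0.04584564265404226 -5.414136372191194
ring4 [ 0.6332 -0.0372  0.165 ] 0.05150512810268094 9.05216619178999
[ 0.42622633 -0.23449444  0.25908522] [-3.56668688e-02  9.99363724e-01 -8.33950322e-05 -1.22348095e-04] [-7.33003358e-01  3.38266839e-01  1.76836262e+00 -3.37262137e-04
  1.03502316e+00 -2.37497637e+00]
```

View pics/t3c.png

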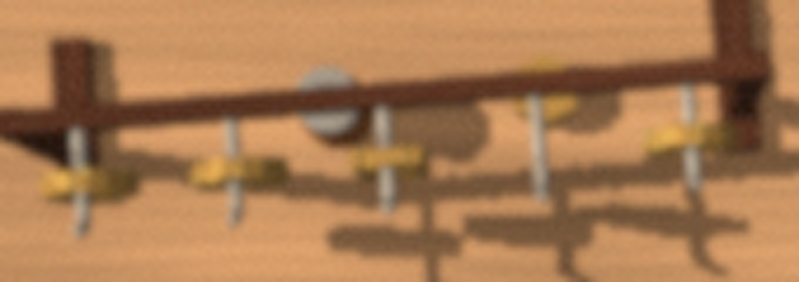

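View pics/s3c.png

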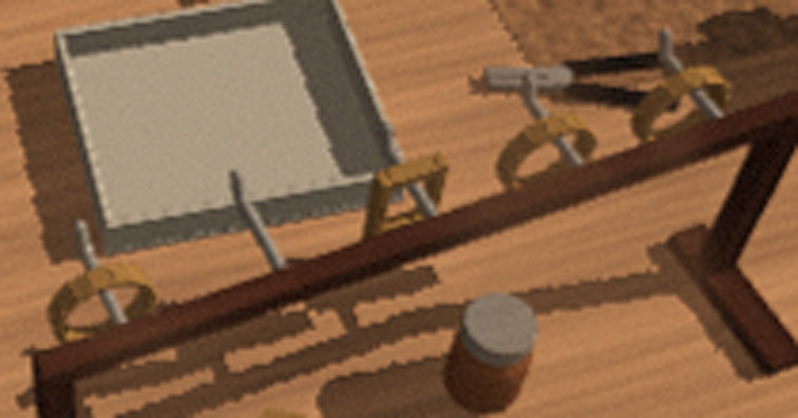

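Request:
play_rows:
  steps:
    - [[-0.0443,0.0362,0,0,0,0],[-0.0443,0.0362,0,0,0,0],[-0.0443,0.0362,0,0,0,0],[-0.0443,0.0362,0,0,0,0],[-0.0443,0.0362,0,0,0,0],[0,0,0,0,0,0],[0,0,0.03,0,0,0],[0,0,0.02,0,0,0]]
  fingers: 1

```text
t: 11.6
tcp_pos: [0.6327, -0.038, 0.208]
tool_rot: [-0.036, 0.999, -0.0, -0.001]
force: [-0.4, -0.1, -0.6]
finger_gap: 1.002
```

```bash
python3 - <<'E'
from h import *
print(manip.sense()['tcp_pos'],manip.sense()['tool_rot'])
a=manip.snapshot('scene')
def crop(p,x0,y0,x1,y1,s,n):
    c=p['img'][y0:y1,x0:x1,::-1]; cv2.imwrite(f'pics/{n}.png',cv2.resize(c,None,fx=s,fy=s,interpolation=cv2.INTER_CUBIC))
crop(a,200,140,340,250,5,'s4c')
E
```

```text
[ 0.63269671 -0.03801569  0.20804214] [-3.58425342e-02  9.99356853e-01 -3.59360794e-05 -1.09202552e-03]
```

View pics/s4c.png

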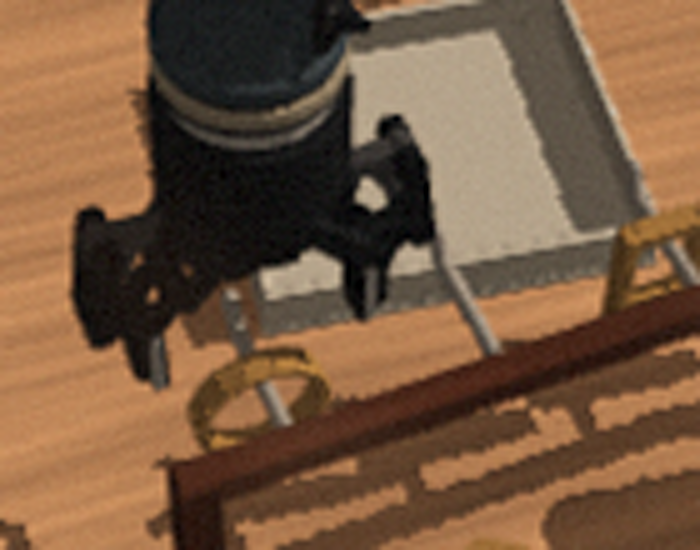

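Request:
play_rows:
  steps:
    - [[0,0,0.02,0,0,0],[0,0,0.017,0,0,0],[0,0,0.015,0,0,0],[0,0,0,0,0,0],[0,0,0,0,0,0]]
  fingers: 1

```text
t: 12.28
tcp_pos: [0.6344, -0.0377, 0.1577]
tool_rot: [-0.037, 0.999, -0.0, 0.0]
force: [-0.1, -0.4, 0.0]
finger_gap: 1.0
```

Request:
play_rows:
  steps:
    - [[0,0,0,0,0,0],[0,0,0,0,0,0],[0,0,0,0,0,0],[0,0,0,0,0,0]]
  fingers: 0.5
  squeeze: 40

```text
t: 12.78
tcp_pos: [0.6346, -0.0376, 0.1583]
tool_rot: [-0.037, 0.999, -0.0, 0.001]
force: [-1.6, 0.4, 4.3]
finger_gap: 0.72
```

```bash
cat >> h.py <<'E'
def crop(p,x0,y0,x1,y1,s,n):
    c=p['img'][y0:y1,x0:x1,::-1]; cv2.imwrite(f'pics/{n}.png',cv2.resize(c,None,fx=s,fy=s,interpolation=cv2.INTER_CUBIC))
E
python3 - <<'E'
from h import *
a=manip.snapshot('scene')
crop(a,200,140,340,250,5,'s5c')
E
```

```text
(no output)
```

View pics/s5c.png

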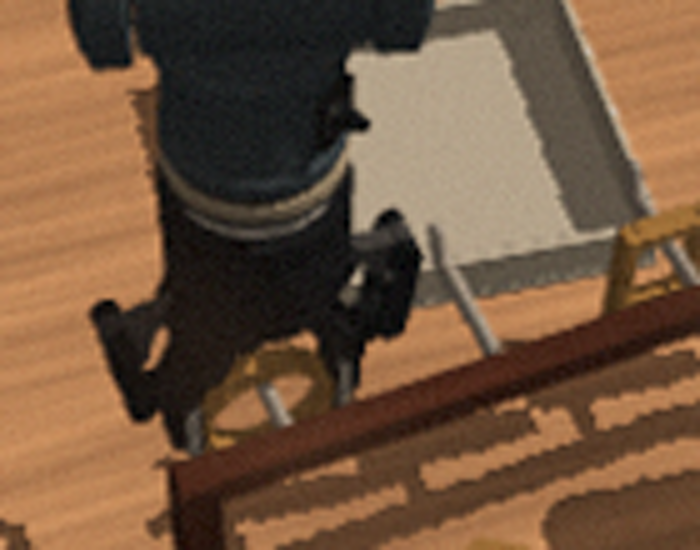

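Request:
play_rows:
  steps:
    - [[0,0,-0.008,0,0,0],[0,0,-0.01,0,0,0],[0,0,-0.012,0,0,0],[0,0,0,0,0,0],[0.02,0,0,0,0,0],[0.03,0,0,0,0,0],[0.04,0,0,0,0,0],[0.03,0,0,0,0,0]]
  squeeze: 60

```text
t: 13.82
tcp_pos: [0.5124, -0.0461, 0.1871]
tool_rot: [-0.037, 0.999, 0.0, -0.001]
force: [-0.1, -0.2, -1.5]
finger_gap: 0.704
```

```bash
python3 - <<'E'
from h import *
a=manip.snapshot('scene'); crop(a,150,120,340,250,4,'s6c')
E
```

```text
(no output)
```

View pics/s6c.png

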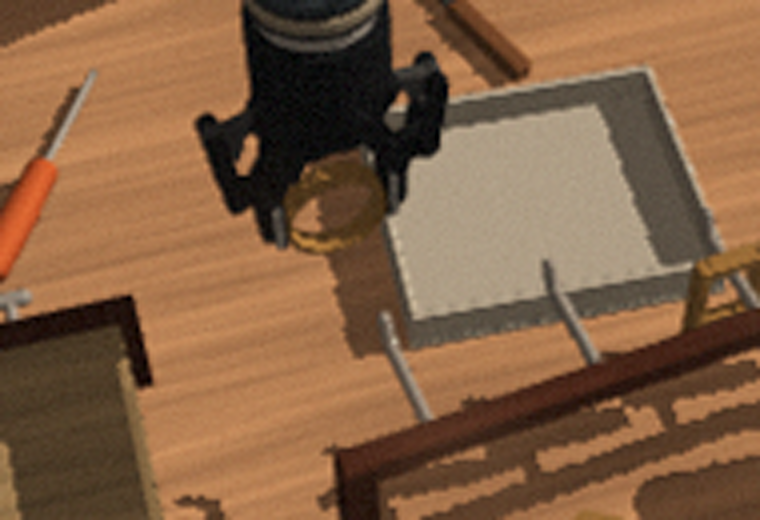

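Request:
play_rows:
  steps:
    - [[-0.0055,-0.0554,0,0,0,0],[-0.0055,-0.0554,0,0,0,0],[-0.0055,-0.0554,0,0,0,0],[-0.0055,-0.0554,0,0,0,0],[-0.0055,-0.0554,0,0,0,0],[0,0,0.02,0,0,0],[0,0,0.035,0,0,0],[0,0,0.03,0,0,0],[0,0,0.027,0,0,0],[0,0,0,0,0,0]]

```text
t: 15.12
tcp_pos: [0.5606, -0.3193, 0.0728]
tool_rot: [-0.037, 0.999, 0.002, -0.002]
force: [0.4, 0.7, -0.7]
finger_gap: 0.711
```

```bash
python3 - <<'E'
from h import *
a=manip.snapshot('scene'); crop(a,60,120,250,280,4,'s7c')
E
```

```text
(no output)
```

View pics/s7c.png

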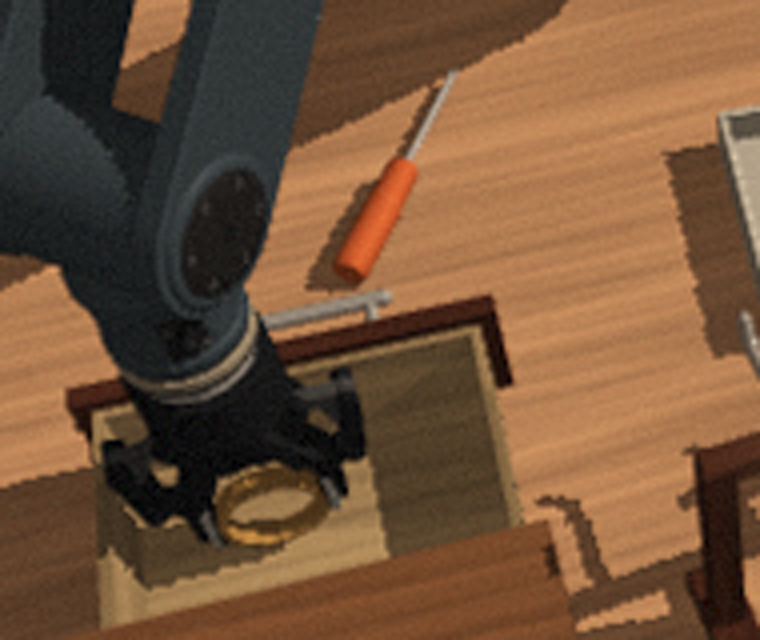

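Request:
play_rows:
  steps:
    - [[0,0,0,0,0,0],[0,0,0,0,0,0],[0,0,0,0,0,0],[0,0,-0.02,0,0,0],[0,0,-0.05,0,0,0],[0,0,-0.06,0,0,0],[0,0,-0.055,0,0,0],[0.02,0.05,0,0,0,0],[0.01,0.06,0,0,0,0],[0,0.06,0,0,0,0]]
  fingers: 0.88

```text
t: 16.42
tcp_pos: [0.5187, -0.1519, 0.2622]
tool_rot: [-0.036, 0.999, -0.0, 0.001]
force: [0.9, -0.2, 0.3]
finger_gap: 0.879
```

```bash
python3 - <<'E'
from h import *
print(manip.sense()['tcp_pos'])
a=manip.snapshot('scene'); crop(a,60,120,340,320,2.8,'s8c')
b=manip.snapshot('top');crop(b,110,130,400,280,2.7,'t8c')
E
```

```text
[ 0.51869787 -0.15189849  0.26222218]
```

View pics/s8c.png

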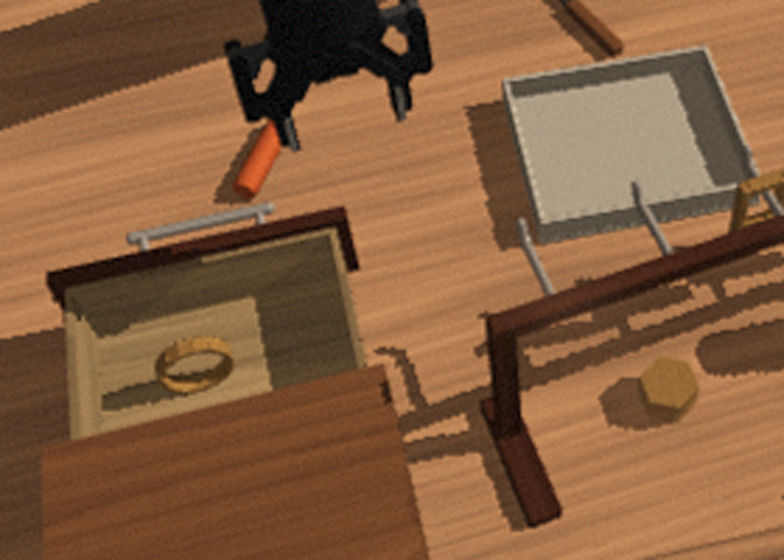

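View pics/t8c.png

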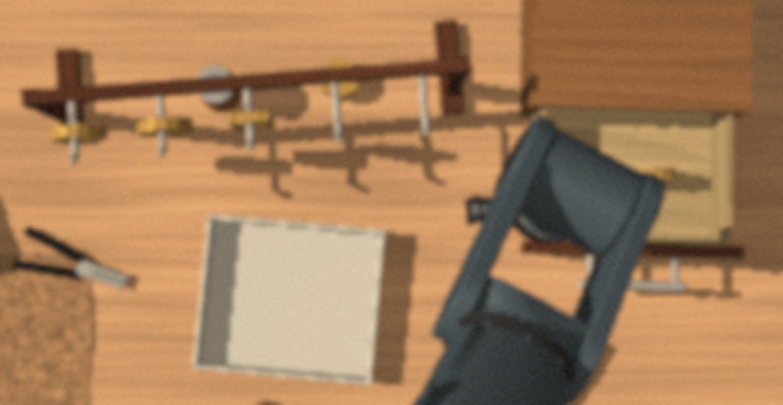

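Request:
play_rows:
  steps:
    - [[0,0,0,0,0,4.2],[-0.0168,0.0513,0,0,0,0],[-0.0168,0.0513,0,0,0,0],[-0.0168,0.0513,0,0,0,0],[-0.0168,0.0513,0,0,0,0],[-0.0168,0.0513,0,0,0,0],[-0.0168,0.0513,0,0,0,0],[0,0,0,0,0,0],[0,0,0.03,0,0,0],[0,0,0,0,0,0]]
  fingers: 0.78

```text
t: 17.77
tcp_pos: [0.6189, 0.1533, 0.2289]
tool_rot: [0.0, 1.0, -0.0, -0.002]
force: [-1.0, 0.3, 0.8]
finger_gap: 0.782
```

```bash
python3 - <<'E'
from h import *
print(manip.sense()['tcp_pos'],manip.sense()['tool_rot'])
a=manip.snapshot('scene'); crop(a,240,100,440,240,4,'s9c')
E
```

```text
[0.61889541 0.15328717 0.22893905] [ 3.33152164e-04  9.99996913e-01 -4.40223989e-04 -2.42282724e-03]
```

View pics/s9c.png

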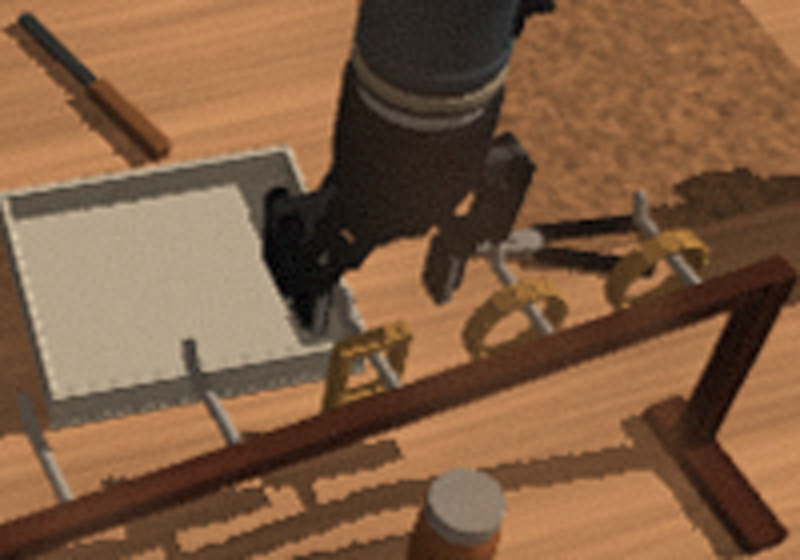

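Request:
play_rows:
  steps:
    - [[-0.001,0.002,0.02,0,0,0],[0,0,0.02,0,0,0],[0,0,0.018,0,0,0],[0,0,0.014,0,0,0],[0,0,0,0,0,0],[0,0,0,0,0,0]]

```text
t: 18.58
tcp_pos: [0.6219, 0.1566, 0.1589]
tool_rot: [-0.0, 1.0, 0.0, 0.001]
force: [-0.1, -0.3, -0.4]
finger_gap: 0.777
```

Request:
play_rows:
  steps:
    - [[0,0,0,0,0,0],[0,0,0,0,0,0],[0,0,0,0,0,0],[0,0,0,0,0,0]]
  fingers: 0.3
  squeeze: 60

```text
t: 19.08
tcp_pos: [0.6221, 0.1569, 0.1593]
tool_rot: [-0.0, 1.0, 0.0, 0.001]
force: [0.1, 0.4, 5.5]
finger_gap: 0.536
```

```bash
python3 - <<'E'
from h import *
a=manip.snapshot('scene'); crop(a,240,100,440,240,4,'s10c')
E
```

```text
(no output)
```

View pics/s10c.png

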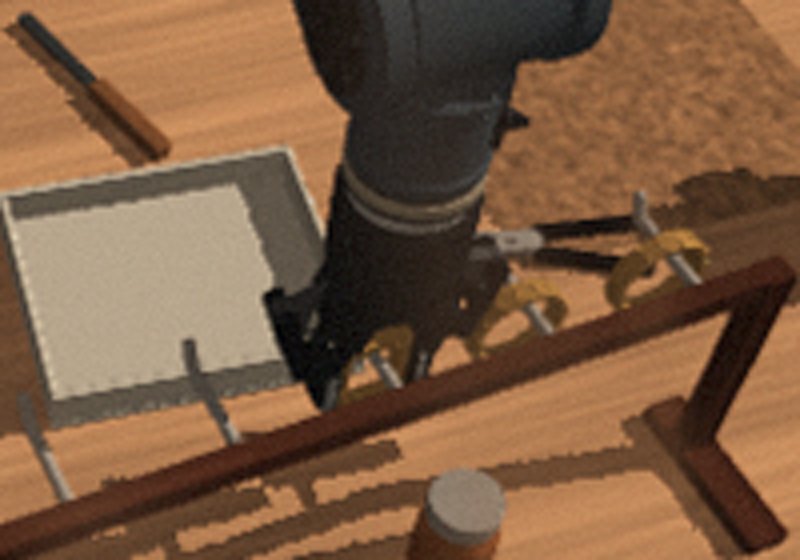

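Request:
play_rows:
  steps:
    - [[0,0,-0.008,0,0,0],[0,0,-0.01,0,0,0],[0,0,-0.012,0,0,0],[0,0,0,0,0,0],[0.02,-0.0015,0,0,0,0],[0.03,-0.002,0,0,0,0],[0.04,-0.003,0,0,0,0],[0.03,-0.002,0,0,0,0],[0,0,0,0,0,0]]

```text
t: 20.25
tcp_pos: [0.4983, 0.1481, 0.1881]
tool_rot: [-0.0, 1.0, -0.0, -0.002]
force: [1.1, -0.2, -0.9]
finger_gap: 0.531
```

```bash
python3 - <<'E'
from h import *
a=manip.snapshot('scene'); crop(a,200,100,440,260,3.3,'s11c')
b=manip.snapshot('top')
for n,p in (('s',a),('t',b)):
    print(n,[(np.round(r['point'],1),round(r['score'],2),atz(p,r['point'],0)) for r in manip.pinpoint('tray',p)][:3])
crop(b,110,130,300,290,4,'t11c')
E
```

```text
s [(array([281.2, 176.3]), 0.94, array([ 4.24042913e-01,  1.12560213e-01, -1.11022302e-16]))]
t [(array([216.8, 240.5]), 0.58, array([0.41119568, 0.12313281, 0.        ]))]
```

View pics/s11c.png

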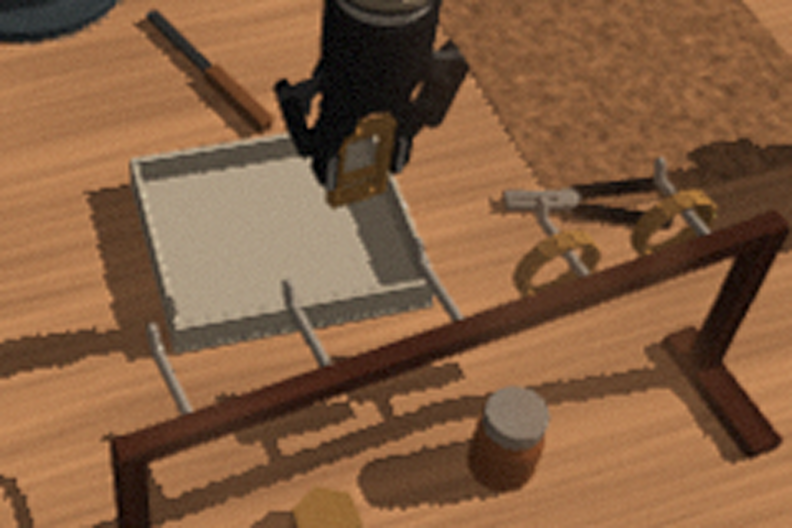

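View pics/t11c.png

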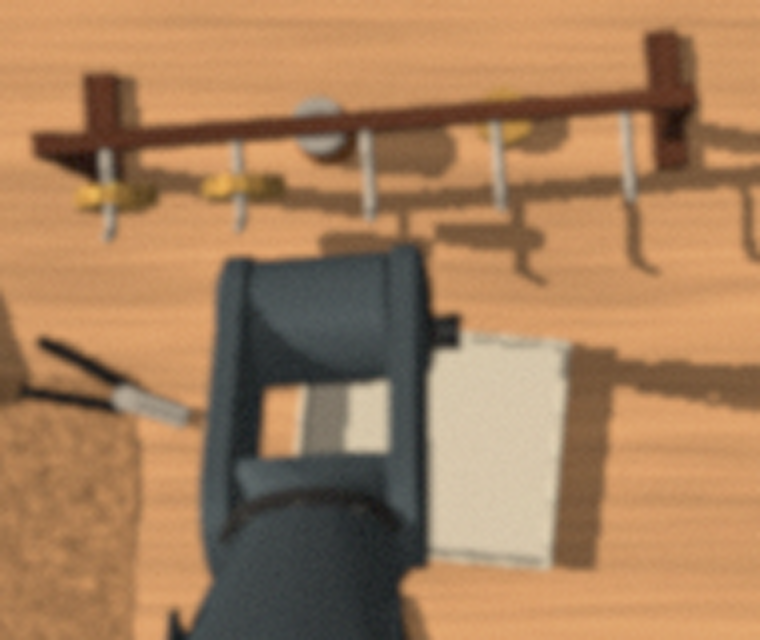

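Request:
play_rows:
  steps:
    - [[0.034,-0.014,0,0,0,0],[0.034,-0.014,0,0,0,0],[0,0,0.035,0,0,0],[0,0,0.04,0,0,0],[0,0,0.035,0,0,0],[0,0,0,0,10,0],[0,0,0,0,10,0],[0,0,0,0,10,0],[0,0,0,0,0,0]]

```text
t: 21.58
tcp_pos: [0.4372, 0.1198, 0.0763]
tool_rot: [0.0, 0.967, 0.0, -0.256]
force: [-0.2, 0.1, -0.9]
finger_gap: 0.527
```

```bash
python3 - <<'E'
from h import *
a=manip.snapshot('scene'); crop(a,200,100,440,260,3.3,'s12c')
E
```

```text
(no output)
```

View pics/s12c.png

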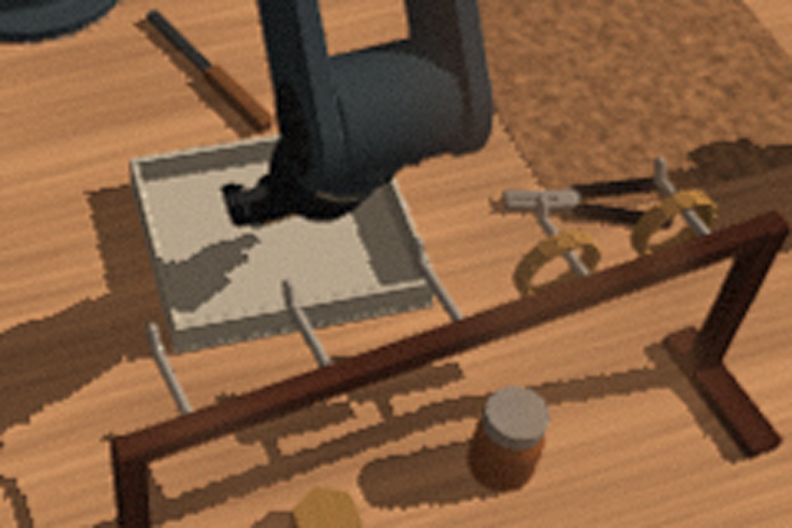

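Request:
play_rows:
  steps:
    - [[-0.004,0,0.007,0,0,0],[-0.004,0,0.007,0,0,0],[0,0,0,0,0,0]]

```text
t: 22.0
tcp_pos: [0.4323, 0.1201, 0.062]
tool_rot: [-0.0, 0.966, -0.0, -0.259]
force: [0.6, 0.6, -2.1]
finger_gap: 0.53
```

Request:
play_rows:
  steps:
    - [[0,0,0,0,0,0],[0,0,0,0,0,0],[0,0,0,0,0,0],[0.01,0,-0.03,0,0,0],[0.025,0,-0.04,0,0,0],[0.025,0,-0.04,0,0,0],[0.025,0,-0.04,0,0,0],[0,0,0,0,-10,0],[0,0,0,0,-10,0],[0,0,0,0,-10,0]]
  fingers: 1

```text
t: 23.25
tcp_pos: [0.435, 0.1201, 0.2355]
tool_rot: [-0.0, 1.0, 0.0, 0.004]
force: [-0.1, -0.4, 0.8]
finger_gap: 1.002
```

```bash
python3 - <<'E'
from h import *
print(manip.sense()['tcp_pos'],manip.sense()['tool_rot'])
a=manip.snapshot('scene'); crop(a,200,100,440,260,3.3,'s13c')
E
```

```text
[0.43501424 0.12006278 0.23546879] [-5.72967518e-05  9.99993374e-01  3.63783001e-05  3.63981013e-03]
```

View pics/s13c.png

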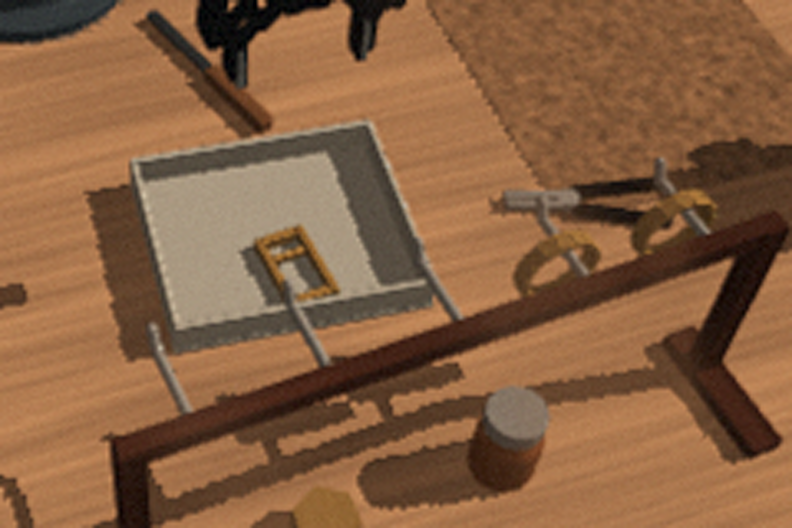

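Request:
play_rows:
  steps:
    - [[-0.034,0.046,-0.02,0,0,0],[-0.034,0.046,0,0,0,0],[-0.034,0.046,0,0,0,0],[-0.034,0.046,0,0,0,0],[-0.034,0.046,0,0,0,0],[0,0,0,0,0,0],[0,0,0.03,0,0,0],[0,0,0.02,0,0,0],[0,0,0,0,0,0]]
  fingers: 0.92

```text
t: 24.42
tcp_pos: [0.6028, 0.3486, 0.2023]
tool_rot: [0.0, 1.0, -0.001, -0.003]
force: [0.2, -0.2, -0.1]
finger_gap: 0.918
```

```bash
python3 - <<'E'
from h import *
print(manip.sense()['tcp_pos'],manip.sense()['tool_rot'])
a=manip.snapshot('scene'); crop(a,300,80,480,220,4,'s14c')
E
```

```text
[0.60279876 0.34861757 0.20228625] [ 2.16783639e-04  9.99993288e-01 -1.40716970e-03 -3.37593929e-03]
```

View pics/s14c.png

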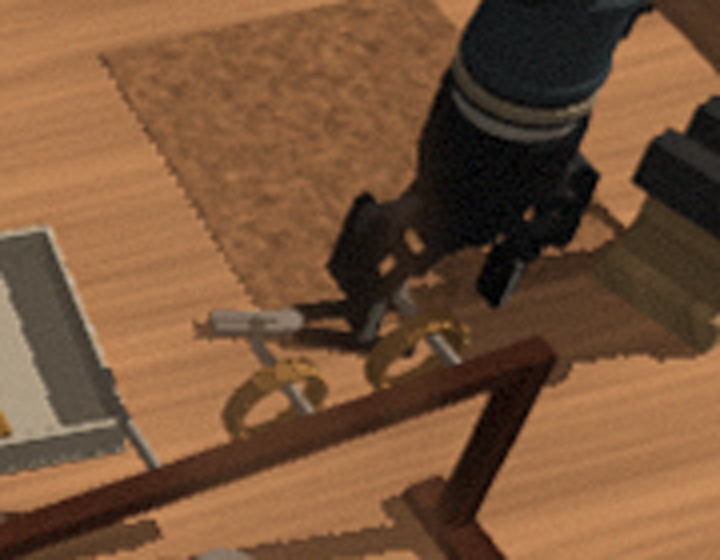

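Request:
play_rows:
  steps:
    - [[-0.001,0.001,0.015,0,0,0],[0,0,0.014,0,0,0],[0,0,0.011,0,0,0],[0,0,0,0,0,0],[0,0,0,0,0,0]]

```text
t: 25.1
tcp_pos: [0.6059, 0.3512, 0.1647]
tool_rot: [-0.0, 1.0, 0.0, 0.0]
force: [-0.7, 0.0, 0.0]
finger_gap: 0.917
```

Request:
play_rows:
  steps:
    - [[0,0,0,0,0,0],[0,0,0,0,0,0],[0,0,0,0,0,0],[0,0,0,0,0,0]]
  fingers: 0.5
  squeeze: 60

```text
t: 25.6
tcp_pos: [0.6065, 0.3513, 0.1659]
tool_rot: [-0.0, 1.0, 0.0, 0.001]
force: [0.5, -0.3, 5.4]
finger_gap: 0.708
```

```bash
python3 - <<'E'
from h import *
a=manip.snapshot('scene'); crop(a,300,80,480,220,4,'s15c')
E
```

```text
(no output)
```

View pics/s15c.png

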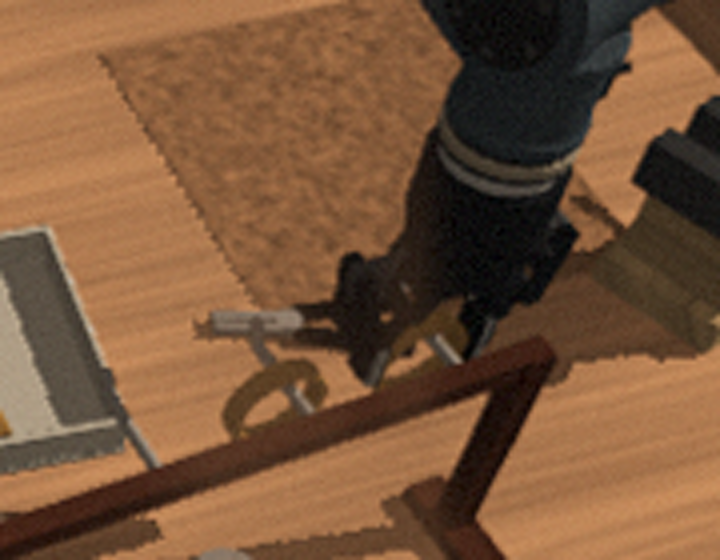

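Request:
play_rows:
  steps:
    - [[0,0,0,0,0,0],[0,0,0,0,0,0],[0,0,0.004,0,0,0],[0,0,0.004,0,0,0],[0,0,0,0,0,0]]
  fingers: 0.9

```text
t: 26.28
tcp_pos: [0.6052, 0.3509, 0.1557]
tool_rot: [-0.0, 1.0, -0.0, -0.001]
force: [0.2, -0.0, 0.0]
finger_gap: 0.901
```

Request:
play_rows:
  steps:
    - [[0,0,0,0,0,0],[0,0,0,0,0,0],[0,0,0,0,0,0],[0,0,0,0,0,0]]
  fingers: 0.5
  squeeze: 60

```text
t: 26.78
tcp_pos: [0.606, 0.3512, 0.157]
tool_rot: [-0.0, 1.0, 0.0, 0.0]
force: [-0.1, 0.5, 2.5]
finger_gap: 0.708
```

Request:
play_rows:
  steps:
    - [[0,0,-0.008,0,0,0],[0,0,-0.01,0,0,0],[0,0,-0.012,0,0,0],[0,0,0,0,0,0]]

```text
t: 27.28
tcp_pos: [0.6066, 0.3515, 0.1885]
tool_rot: [-0.0, 1.0, 0.001, 0.002]
force: [-0.8, -0.1, -0.1]
finger_gap: 0.709
```

```bash
python3 - <<'E'
from h import *
a=manip.snapshot('scene'); crop(a,300,80,480,220,4,'s16c')
E
```

```text
(no output)
```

View pics/s16c.png

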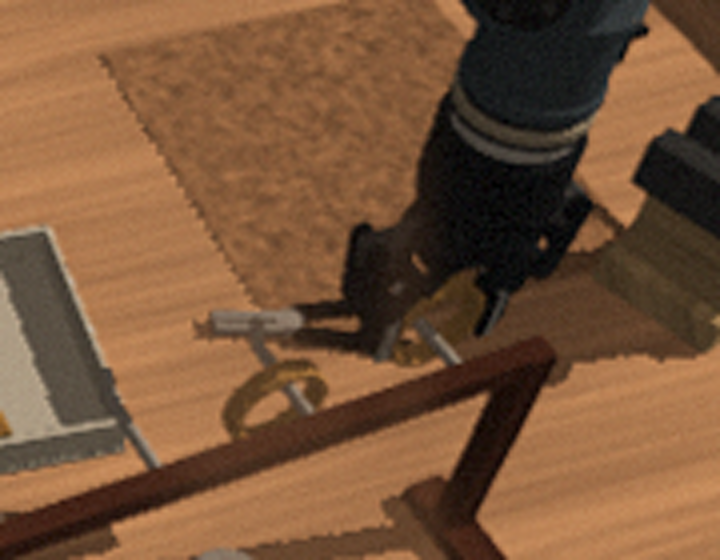

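Request:
play_rows:
  steps:
    - [[0.02,-0.0015,0,0,0,0],[0.03,-0.002,0,0,0,0],[0.04,-0.003,0,0,0,0],[0.03,-0.002,0,0,0,0],[0,0,0,0,0,0]]

```text
t: 27.95
tcp_pos: [0.4827, 0.3423, 0.1862]
tool_rot: [-0.001, 1.0, -0.001, -0.002]
force: [0.2, 0.2, -1.0]
finger_gap: 0.71
```

```bash
python3 - <<'E'
from h import *
a=manip.snapshot('scene'); crop(a,260,80,480,220,3.5,'s17c')
E
```

```text
(no output)
```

View pics/s17c.png

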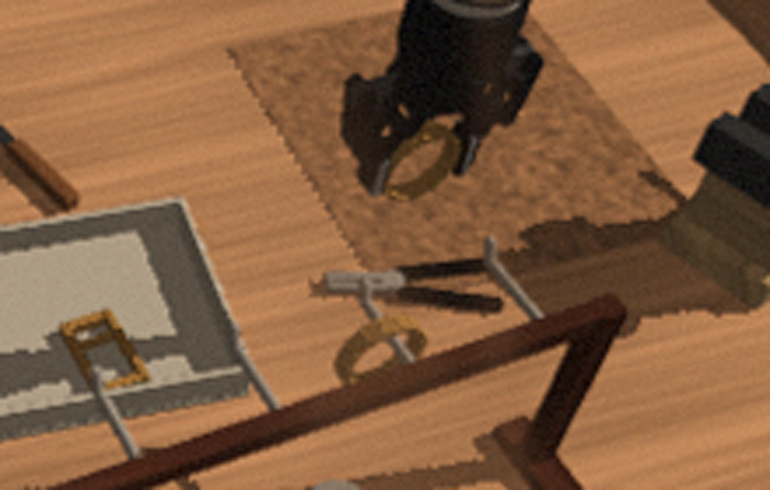

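Request:
play_rows:
  steps:
    - [[-0.003,-0.04,0,0,0,0],[-0.003,-0.058,0,0,0,0],[-0.003,-0.058,0,0,0,0],[-0.003,-0.058,0,0,0,0],[-0.003,-0.058,0,0,0,0],[-0.003,-0.058,0,0,0,0],[-0.003,-0.058,0,0,0,0]]

```text
t: 28.88
tcp_pos: [0.5086, -0.0485, 0.1868]
tool_rot: [0.0, 1.0, -0.0, 0.001]
force: [1.0, 0.2, -0.9]
finger_gap: 0.712
```

Request:
play_rows:
  steps:
    - [[-0.003,-0.058,0,0,0,0],[-0.003,-0.058,0,0,0,0],[-0.003,-0.058,0,0,0,0],[-0.002,-0.05,0,0,0,0],[0,-0.03,0,0,0,0],[0,0,0,0,0,0],[0,0,0,0,0,0]]

```text
t: 29.75
tcp_pos: [0.5178, -0.2994, 0.1862]
tool_rot: [0.0, 1.0, 0.0, -0.0]
force: [0.1, 0.1, -1.1]
finger_gap: 0.71
```

```bash
python3 - <<'E'
from h import *
a=manip.snapshot('scene'); crop(a,60,120,300,290,3.3,'s18c')
E
```

```text
(no output)
```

View pics/s18c.png

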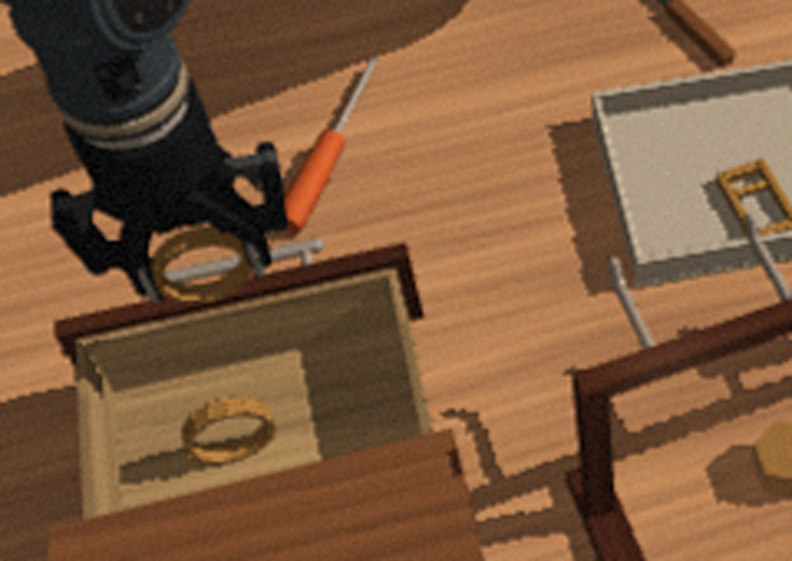

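Request:
play_rows:
  steps:
    - [[0,0,0.03,0,0,0],[0,0,0.035,0,0,0],[0,0,0.03,0,0,0],[0,0,0.02,0,0,0],[0,0,0,0,0,0],[0,0,0,0,0,0]]

```text
t: 30.55
tcp_pos: [0.5185, -0.2991, 0.0724]
tool_rot: [-0.001, 1.0, -0.0, 0.0]
force: [-0.8, -0.5, -0.9]
finger_gap: 0.708
```

Request:
play_rows:
  steps:
    - [[0,0,0,0,0,0],[0,0,0,0,0,0],[0,0,0,0,0,0],[0,0,-0.02,0,0,0],[0,0,-0.05,0,0,0],[0,0,-0.06,0,0,0],[0,0,-0.06,0,0,0],[0,0.05,0,0,0,0],[0,0.06,0,0,0,0],[0,0.06,0,0,0,0]]
  fingers: 0.9

```text
t: 31.8
tcp_pos: [0.5175, -0.1281, 0.2621]
tool_rot: [0.001, 1.0, -0.0, 0.001]
force: [0.3, 0.3, -0.4]
finger_gap: 0.9
```

```bash
python3 - <<'E'
from h import *
print(manip.sense()['tcp_pos'])
a=manip.snapshot('scene'); crop(a,60,120,340,320,2.8,'s19c')
b=manip.snapshot('top');crop(b,110,130,400,280,2.7,'t19c')
E
```

```text
[ 0.51752241 -0.12807183  0.26210264]
```

View pics/s19c.png

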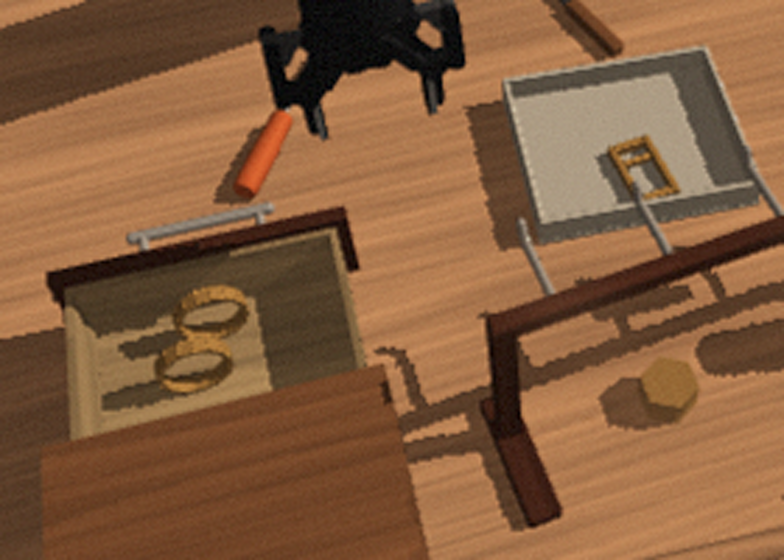

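View pics/t19c.png

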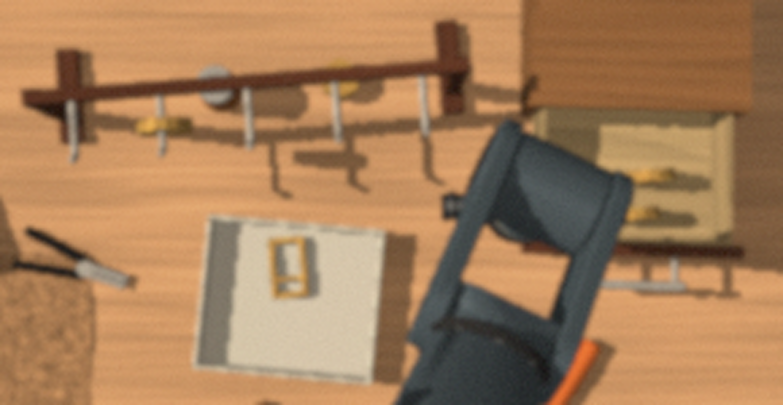

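Request:
play_rows:
  steps:
    - [[-0.0136,0.0544,0,0,0,0],[-0.0136,0.0544,0,0,0,0],[-0.0136,0.0544,0,0,0,0],[-0.0136,0.0544,0,0,0,0],[-0.0136,0.0544,0,0,0,0],[-0.0136,0.0544,0,0,0,0],[-0.0136,0.0544,0,0,0,0],[0,0,0,0,0,0],[0,0,0.03,0,0,0],[0,0,0.02,0,0,0]]
  fingers: 0.95

```text
t: 33.15
tcp_pos: [0.6126, 0.2497, 0.2105]
tool_rot: [0.0, 1.0, -0.001, -0.001]
force: [0.2, 0.1, -0.0]
finger_gap: 0.95
```

```bash
python3 - <<'E'
from h import *
print(manip.sense()['tcp_pos'])
a=manip.snapshot('scene'); crop(a,280,80,460,220,4,'s20c')
E
```

```text
[0.61262799 0.24974658 0.21046754]
```

View pics/s20c.png

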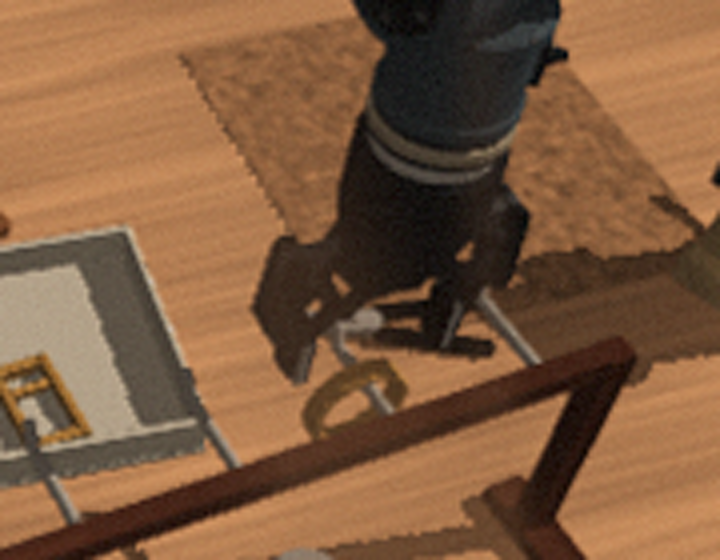

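Request:
play_rows:
  steps:
    - [[0,0.002,0.02,0,0,0],[0,0,0.018,0,0,0],[0,0,0.014,0,0,0],[0,0,0,0,0,0],[0,0,0,0,0,0]]

```text
t: 33.83
tcp_pos: [0.6134, 0.2534, 0.1601]
tool_rot: [-0.0, 1.0, 0.0, 0.0]
force: [0.3, -0.2, -0.3]
finger_gap: 0.949
```

Request:
play_rows:
  steps:
    - [[0,0,0,0,0,0],[0,0,0,0,0,0],[0,0,0,0,0,0],[0,0,0,0,0,0]]
  fingers: 0.5
  squeeze: 60

```text
t: 34.33
tcp_pos: [0.6139, 0.2537, 0.1611]
tool_rot: [-0.0, 1.0, 0.0, 0.002]
force: [0.3, -0.3, 5.6]
finger_gap: 0.708
```

```bash
python3 - <<'E'
from h import *
a=manip.snapshot('scene'); crop(a,280,80,460,220,4,'s21c')
E
```

```text
(no output)
```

View pics/s21c.png

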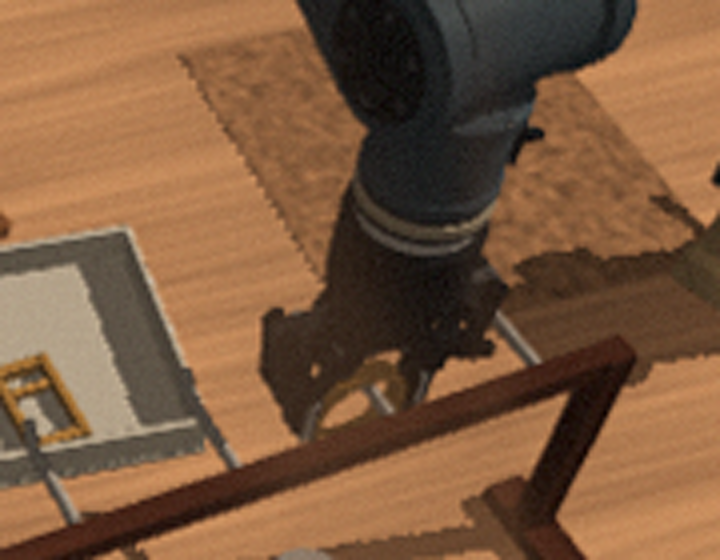

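Request:
play_rows:
  steps:
    - [[0,0,-0.008,0,0,0],[0,0,-0.01,0,0,0],[0,0,-0.012,0,0,0],[0,0,0,0,0,0],[0.02,-0.0015,0,0,0,0],[0.03,-0.002,0,0,0,0],[0.04,-0.003,0,0,0,0],[0.03,-0.002,0,0,0,0],[0,0,0,0,0,0]]

```text
t: 35.5
tcp_pos: [0.49, 0.2447, 0.1894]
tool_rot: [-0.001, 1.0, -0.0, -0.002]
force: [1.0, 0.1, -0.2]
finger_gap: 0.708
```

```bash
python3 - <<'E'
from h import *
a=manip.snapshot('scene'); crop(a,260,80,480,220,3.5,'s22c')
E
```

```text
(no output)
```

View pics/s22c.png

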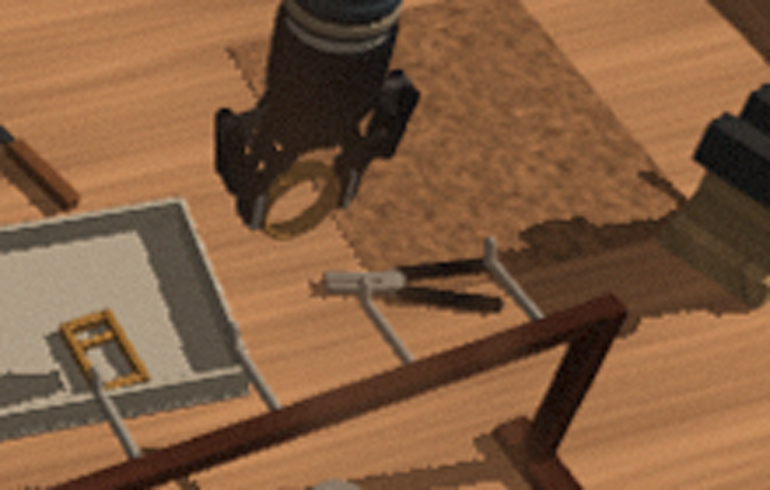

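Request:
play_rows:
  steps:
    - [[-0.003,-0.05,0,0,0,0],[-0.003,-0.058,0,0,0,0],[-0.003,-0.058,0,0,0,0],[-0.003,-0.058,0,0,0,0],[-0.003,-0.058,0,0,0,0],[-0.003,-0.058,0,0,0,0]]

```text
t: 36.3
tcp_pos: [0.5128, -0.0982, 0.1899]
tool_rot: [0.0, 1.0, -0.001, 0.001]
force: [0.6, -0.3, -1.7]
finger_gap: 0.707
```

Request:
play_rows:
  steps:
    - [[-0.003,-0.058,0,0,0,0],[-0.003,-0.058,0,0,0,0],[-0.003,-0.058,0,0,0,0],[-0.03,-0.02,0,0,0,0],[-0.05,0,0,0,0,0],[0,0,0,0,0,0],[0,0,0,0,0,0]]

```text
t: 37.17
tcp_pos: [0.5999, -0.2894, 0.1889]
tool_rot: [-0.0, 1.0, 0.0, -0.0]
force: [-0.4, 0.6, -0.2]
finger_gap: 0.709
```

```bash
python3 - <<'E'
from h import *
a=manip.snapshot('scene'); crop(a,60,120,300,290,3.3,'s23c')
E
```

```text
(no output)
```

View pics/s23c.png

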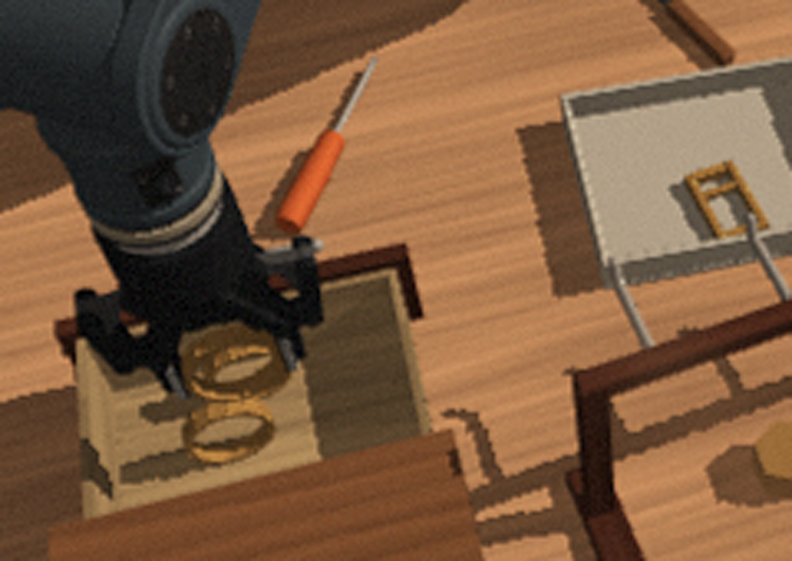

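Request:
play_rows:
  steps:
    - [[0.004,0,0.03,0,0,0],[0,0,0.03,0,0,0],[0,0,0.03,0,0,0],[0,0,0.018,0,0,0],[0,0,0,0,0,0],[0,0,0,0,0,0]]

```text
t: 37.98
tcp_pos: [0.5966, -0.2896, 0.0828]
tool_rot: [-0.0, 1.0, -0.001, 0.001]
force: [1.1, -0.2, -0.8]
finger_gap: 0.708
```

```bash
python3 - <<'E'
from h import *
a=manip.snapshot('scene'); crop(a,60,120,300,290,3.3,'s24c')
E
```

```text
(no output)
```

View pics/s24c.png

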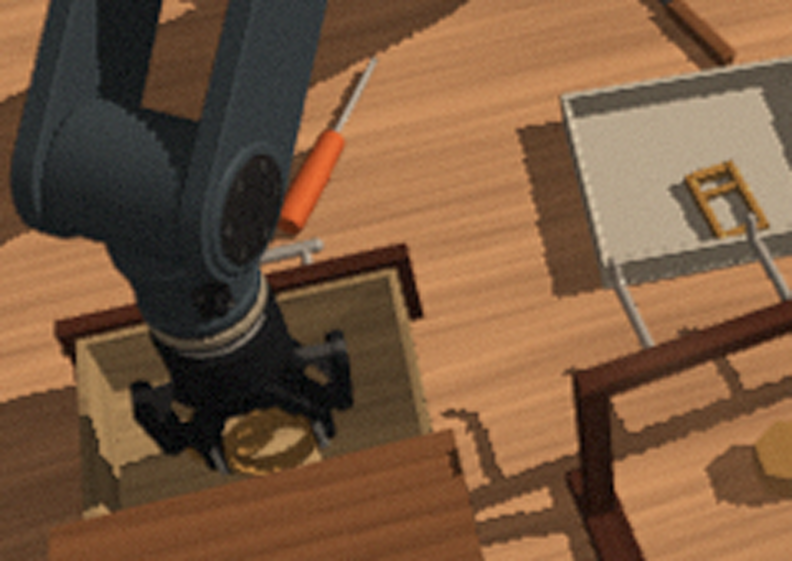

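Release, rise, step aside and look.

Request:
play_rows:
  steps:
    - [[0,0,0,0,0,0],[0,0,0,0,0,0],[0,0,0,0,0,0],[0,0,-0.02,0,0,0],[0,0,-0.05,0,0,0],[0,0,-0.06,0,0,0],[0,0,-0.05,0,0,0],[0.05,0.03,0,0,0,0],[0.05,0.03,0,0,0,0],[0.04,0.04,0,0,0,0]]
  fingers: 0.9

```text
t: 39.28
tcp_pos: [0.4544, -0.1886, 0.2631]
tool_rot: [0.001, 1.0, -0.001, 0.001]
force: [0.2, 0.3, 0.5]
finger_gap: 0.9
```

```bash
python3 - <<'E'
from h import *
print(manip.sense()['tcp_pos'])
a=manip.snapshot('scene'); crop(a,60,120,340,320,2.8,'s25c')
b=manip.snapshot('top');crop(b,110,130,400,280,2.7,'t25c')
print([(r['point'],r['score'],atz(a,r['point'],.072)) for r in manip.pinpoint('cab_drawer0_handle',a)])
E
```

```text
[ 0.45440637 -0.18855787  0.26310692]
[([273.7, 176.8], 0.63, array([0.47440452, 0.07097183, 0.072     ])), ([130.3, 198.0], 0.55, array([ 0.4296182 , -0.29349622,  0.072     ]))]
```

View pics/s25c.png

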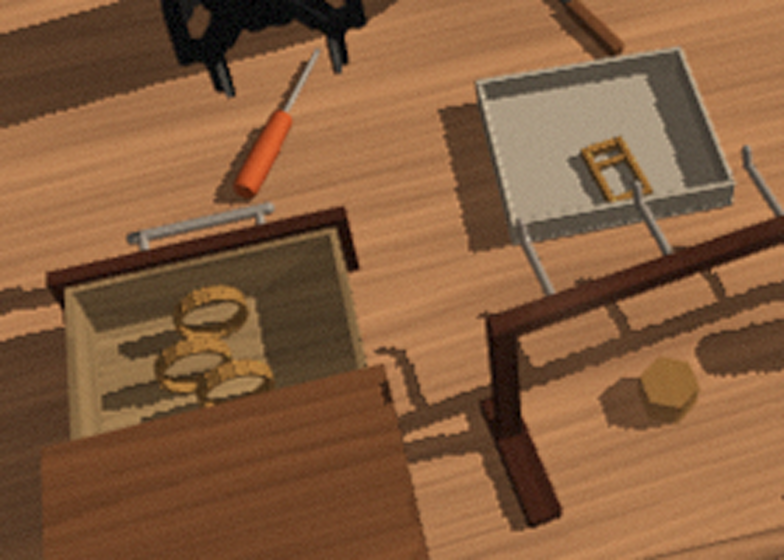

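View pics/t25c.png

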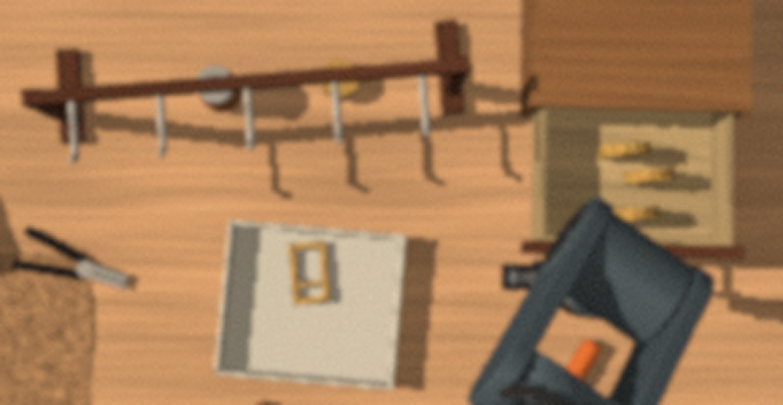

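Request:
play_rows:
  steps:
    - [[0.035,-0.052,0,0,0,0],[0.035,-0.052,0,0,0,0],[0,0,0.05,0,0,0],[0,0,0.05,0,0,0],[0,0,0.05,0,0,0],[0,0,0.033,0,0,0],[0,0,0,0,0,0],[0,0,0,0,0,0]]
  fingers: 0

```text
t: 40.42
tcp_pos: [0.3874, -0.2943, 0.0797]
tool_rot: [-0.0, 1.0, -0.001, 0.001]
force: [-0.2, 0.4, -0.4]
finger_gap: -0.0
```

```bash
python3 - <<'E'
from h import *
a=manip.snapshot('scene'); crop(a,60,100,300,290,3.2,'s26c')
E
```

```text
(no output)
```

View pics/s26c.png

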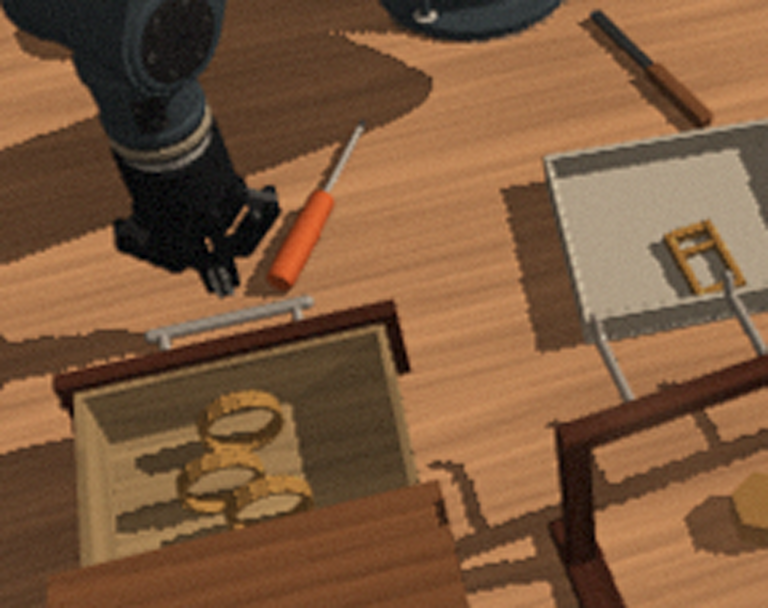

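Request:
play_rows:
  steps:
    - [[-0.01,0,0,0,0,0],[-0.01,0,0,0,0,0],[-0.008,0,0,0,0,0],[-0.01,0,0,0,0,0],[-0.012,0,0,0,0,0],[-0.012,0,0,0,0,0],[-0.012,0,0,0,0,0],[-0.012,0,0,0,0,0],[-0.012,0,0,0,0,0],[-0.012,0,0,0,0,0]]

```text
t: 41.72
tcp_pos: [0.497, -0.2928, 0.0785]
tool_rot: [-0.0, 1.0, 0.0, -0.0]
force: [-1.5, -1.2, -0.6]
finger_gap: 0.001
```

Request:
play_rows:
  steps:
    - [[-0.012,0,0,0,0,0],[-0.012,0,0,0,0,0],[-0.012,0,0,0,0,0],[-0.01,0,0,0,0,0],[-0.008,0,0,0,0,0],[-0.006,0,0,0,0,0],[0,0,0,0,0,0]]

```text
t: 42.6
tcp_pos: [0.5569, -0.2927, 0.0786]
tool_rot: [-0.0, 1.0, -0.0, 0.0]
force: [0.2, 0.0, 0.3]
finger_gap: 0.001
```

```bash
python3 - <<'E'
from h import *
a=manip.snapshot('scene'); crop(a,60,120,300,310,3.2,'s27c')
E
```

```text
(no output)
```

View pics/s27c.png

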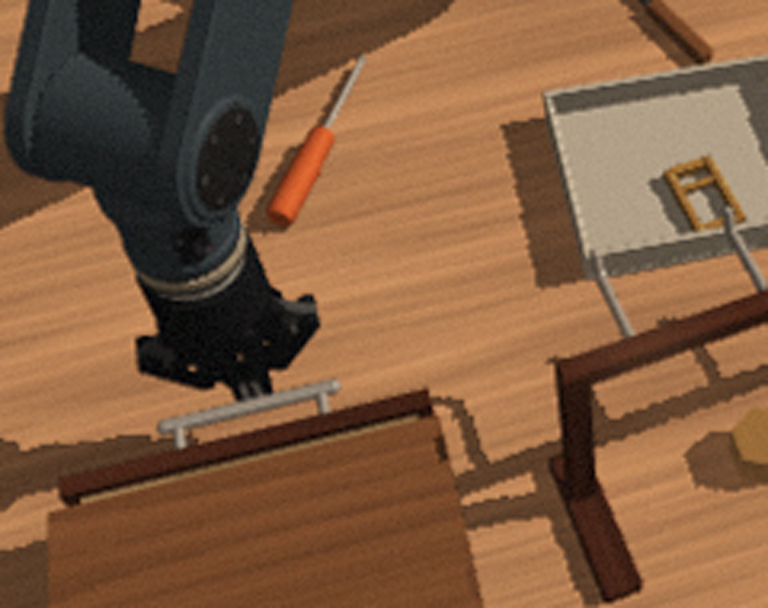

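Request:
play_rows:
  steps:
    - [[-0.004,0,0,0,0,0],[-0.004,0,0,0,0,0],[-0.004,0,0,0,0,0],[0,0,0,0,0,0]]

```text
t: 43.15
tcp_pos: [0.5689, -0.293, 0.0787]
tool_rot: [-0.0, 1.0, -0.0, 0.001]
force: [-0.1, -0.4, 0.5]
finger_gap: 0.002
```

Request:
play_rows:
  steps:
    - [[-0.003,0,0,0,0,0],[-0.003,0,0,0,0,0],[0,0,0,0,0,0]]

```text
t: 43.52
tcp_pos: [0.5747, -0.2929, 0.0786]
tool_rot: [-0.0, 1.0, -0.0, 0.0]
force: [-0.8, 0.1, 0.2]
finger_gap: 0.001
```

```bash
python3 - <<'E'
from h import *
print(manip.sense()['force'])
a=manip.snapshot('scene'); crop(a,70,190,210,310,5,'s28c')
E
```

```text
[-0.81235936  0.10573728  0.15553055]
```

View pics/s28c.png

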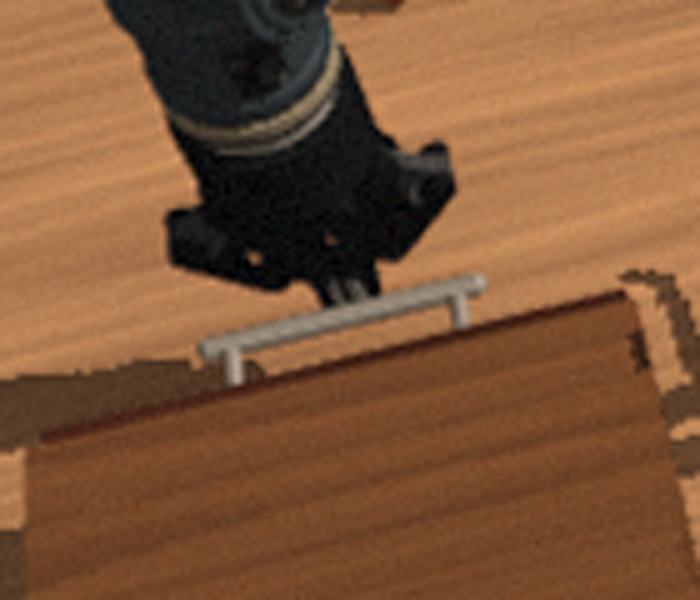

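Request:
play_rows:
  steps:
    - [[-0.002,0,0,0,0,0],[-0.002,0,0,0,0,0],[0,0,0,0,0,0]]

```text
t: 43.95
tcp_pos: [0.5753, -0.2927, 0.0785]
tool_rot: [-0.001, 1.0, 0.001, -0.003]
force: [-7.6, -2.6, 4.0]
finger_gap: -0.003
```

Request:
play_rows:
  steps:
    - [[-0.002,0,0,0,0,0],[-0.001,0,0,0,0,0],[0,0,0,0,0,0]]

```text
t: 44.32
tcp_pos: [0.5754, -0.2926, 0.0785]
tool_rot: [-0.001, 1.0, 0.001, -0.006]
force: [-14.6, -2.9, 7.8]
finger_gap: -0.003
```

```bash
python3 - <<'E'
from h import *
print(manip.sense()['force'])
a=manip.snapshot('scene'); crop(a,70,190,210,310,5,'s29c')
E
```

```text
[-14.55624642  -2.85705505   7.84315318]
```

View pics/s29c.png

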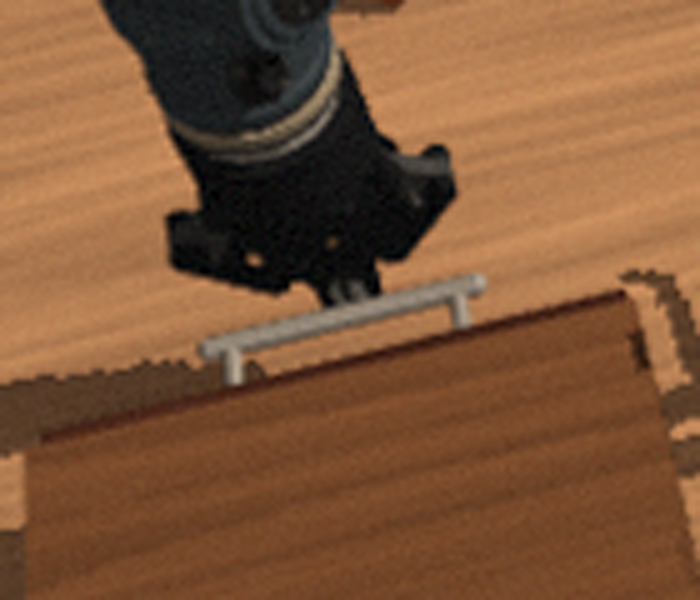

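Request:
play_rows:
  steps:
    - [[0.01,0,0,0,0,0],[0.03,0,0,0,0,0],[0.05,0,0,0,0,0],[0,0,-0.05,0,0,0],[0,0,-0.05,0,0,0],[0.02,0,-0.05,0,0,0],[0.02,0,-0.03,0,0,0],[0,0,0,0,0,0],[0,0,0,0,0,0]]

```text
t: 45.5
tcp_pos: [0.4514, -0.2926, 0.258]
tool_rot: [-0.0, 1.0, 0.0, 0.0]
force: [0.3, -0.6, -1.1]
finger_gap: -0.005
```

```bash
python3 - <<'E'
from h import *
s=manip.sense();print(s['tcp_pos'],s['force'],s['t'])
a=snap('scene','s30'); b=snap('top','t30')
print([(r['point'],r['score'],atz(a,r['point'],.072)) for r in manip.pinpoint('cab_drawer0_handle',a)])
print([(r['point'],r['score'],atz(b,r['point'],.072)) for r in manip.pinpoint('cab_drawer0_handle',b)])
E
```

```text
[ 0.45144783 -0.292583    0.2580285 ] [ 0.25259061 -0.60565193 -1.11386588] 45.5
[([139.0, 252.6], 0.88, array([ 0.59196229, -0.29435155,  0.072     ]))]
[([345.7, 182.4], 0.73, array([ 0.60265384, -0.30230864,  0.072     ]))]
```

View pics/s30.png

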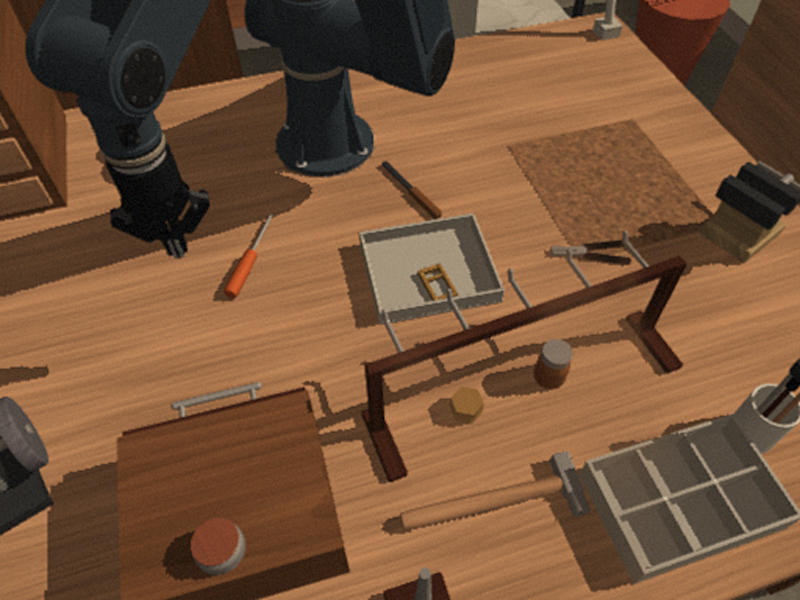

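View pics/t30.png

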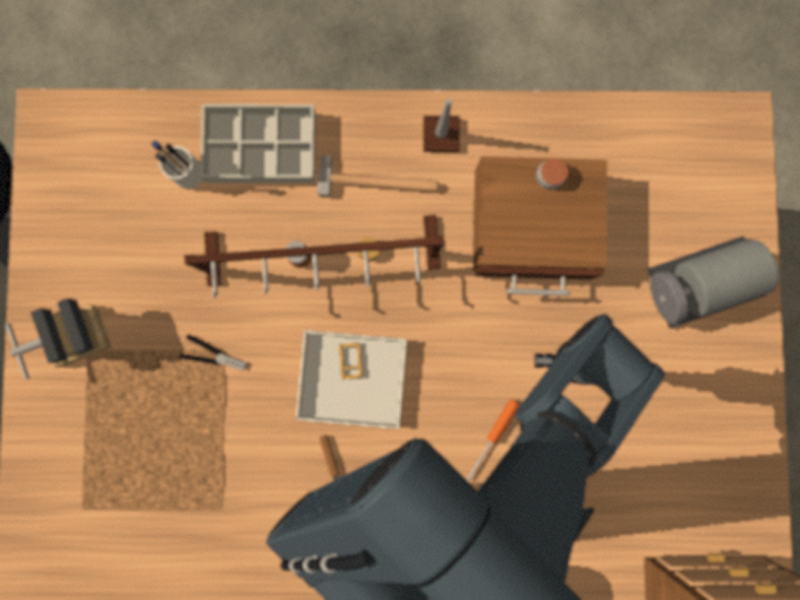

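All five hooks are empty, the buckle lies in the tray (around 350,360 in the top view), and the drawer is shut. The pliers, jar and block stand where they were.

```bash
python3 -c "
from station import manip
print(manip.sign_off())"
```

```text
the job is handed in; nothing more can be done
None
```

The job is done and handed in at about 46 s. Three bangles and one buckle were on the rack, and all four came off cleanly, with no dropped pieces and no grip loss seen.

- **Bangles:** all three are in the drawer. They were standing on edge and clear of each other in the last picture before I shut it, and they can't be seen now.
- **Buckle:** it lies flat in the white tray. The tray was knocked a few centimetres aside during the run, and the buckle stayed in it.
- **Drawer:** it is pushed against its stop, where the push force rose to about 15 N. The handle ended about 163 mm from where I had pulled it out to. The scene camera puts the handle at x = 0.592, which matches that stop. The top-camera estimate of 0.603 is about 11 mm off. I trusted the stop and the picture, which shows the drawer front flat against the cabinet.
- **Bystanders and final state:** the last pictures show all five hooks empty and the pliers, jar and block where they were. The arm is clear and touching nothing.

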